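Set up the folding carving rest and lay the relief panel on it

TASK

Set up the carver's rest: push its folded prop leg out fully against its stop, then, with the mallet only, knock the pin that stands up from the leg down flush with the leg's top. Stand the mallet on its head again in the middle of its cork pad, then lay the plaster relief panel on the rest, carving up and level, squared up lengthwise with one end over the block and the other over the leg's end. Set the panel down rather than dropping it, let go of everything, and leave the other things on the bench where they are.

Things in the scene. Friction and masses are not known exactly. Their poses are not given: they have to be found in the camera images.
- rest: Folding work rest of light wood, fixed to the bench. Origin: centre of the underside of its block, at bench height; z up. The block is 60 (x) x 120 (y) x 60 mm high. In front of it (its -x side, towards the robot) lies a plate 16 mm high that reaches to x = -180 mm and spans y = -60 to +90 mm, with a 20 mm wide groove along y = 0. The leg turns about a vertical hinge at x = -46, y = 0 mm.
- leg (a joint): Angle of the prop leg about its vertical hinge, rad. 0: folded, pointing along the rest's +y beside the block's front face, its end standing 60 mm out past the block's end; it grows as the leg swings (anticlockwise seen from above) to point along the rest's -x, where it meets its stop at 1.571. Stiff hinge (0.15 N m): the leg stays where it is left. To open it, push on the side that faces the block (+x side when folded) near its free end.
- leg_end (a point): Middle of the end face of the prop leg, 120 mm from the hinge axis. The leg is a wooden bar 24 mm wide, its underside 18 mm and its top 60 mm above the bench, level with the block's top. The y axis of this point points along the leg away from the hinge.
- pin (a joint): How far the locking pin has been driven down, m. 0: up, its head standing 16 mm above the leg's top; 0.016: flush with the leg's top. The pin is lightly sprung but held by friction: it takes 5 to 8 N, stays where it is driven, and can go down only when the leg is out against its stop, where it enters the groove in the plate.
- pin_top (a point): Centre of the top of the pin's round steel head (16 mm diameter). The pin stands upright in the leg, 75 mm from the hinge axis; top 76 mm above the bench when up.
- mallet_head (a point): Centre of the head of the joiner's mallet (320 g nominal). The head is 50 (x) x 56 (y) x 70 mm (z); its striking faces are the top and bottom (z) ones. The mallet stands on one face on the cork pad with its handle level. The handle leaves the head along this point's +x, 20 mm wide, 24 mm high, at mid-height of the head, its end 145 mm from the head's centre. The head outweighs the handle, so hold it close to the head.
- mallet_grip (a point): Point on the handle's centre line 50 mm from the head's centre (25 mm from the head's side), a good place to hold it; 39 mm above the bench as it stands.
- pad: Square cork pad fixed to the bench, 150 x 150 x 4 mm, to the robot's left or right; origin at the centre of its underside. The mallet stands near its middle.
- panel_center (a point): Centre of the plaster relief panel (420 g nominal), half-way up. The slab is 190 (x) x 100 (y) x 14 mm; in the middle of its top stands the carved boss, a straight-sided rib 80 mm long (x), 34 mm wide (y) and 30 mm high, with rounded ends; whole height 44 mm, so this point lies 22 mm above the panel's underside. Hold it by the rib's long sides. It starts flat on the bench on the other side from the pad.
- file: Bystander: loose flat file with a dark handle, 160 x 20 x 14 mm, beside the work rest. Origin at the underside.
- offcut: Bystander: loose white plaster offcut, 40 x 80 x 20 mm, behind the rest's block. Origin at the underside.
- jar: Bystander: loose jar, 64 mm across, 75 mm tall, beyond the rest to the robot's right. Origin at the underside.
- drill: Bystander: loose rotary hand tool, black body 110 x 40 x 40 mm with a steel nose, beyond the rest to the robot's left. Origin at the underside.
- rasp: Bystander: loose thin rasp, 140 x 12 x 10 mm, lying on the cork pad behind the mallet's head. Origin at the underside.

How it is judged:
By the outcome, as a careful person would: the job done as asked, in the order asked, and still so for the second after the job is handed in, with the robot touching nothing.
It also fails if it takes over 70 s, if anything falls off the work surface, if the arm or the gripper's body presses on something with over 40 N, if the wrist force passes 120 N, or if a joint passes its speed limit or range.

ROBOT

A 6-joint arm with a two-finger parallel gripper is mounted at the origin on the work surface. World frame = base frame: x ahead of the robot, y to its left, z up, the work surface at z = 0. Lengths are in m, angles in rad, forces in N, time in s.
With the tool pointing down it reaches from about 0.375 to 0.975 m from the base axis. Payload 3.8 kg.
Tool frame: the origin (TCP) lies midway between the tips of the shut fingers; the grasp point (between the pads) lies 19 mm behind it; z points along the fingers, y is the line along which they close (so a half turn about z gives the same grasp; the last joint's range is limited). The gripper opens to 85 mm and grips with 20 to 120 N. Pads are 22 mm wide; open, the fingers measure 114 mm over their backs; the gripper's body (76 mm by 85 mm) begins 54 mm behind the grasp point. The pads swing forward as they close: fully open they stand 13 mm farther back than shut.
Start: joints at [1.278, 0.264, 1.604, -0, 1.274, -0.037], TCP at [0.171, 0.653, 0.204] pointing down, gripper open.
Joint ranges: [-2.63, 2.63], [-0.94, 2.18], [0.31, 2.57], [-1.31, 4.45], [0, 2.66], [-2.55, 2.55]. Speed limits (rad/s): [2.57, 2.57, 3.14, 3.14, 3.14, 3.14].

INTERFACE

Orientations are given as a rotation vector (axis times angle).
In Python, from workcell import bot, imaging gives the robot as it stands.
- The arm moves only by the tool step_arm, never from a script. Its argument "series" is a list of rows, each an object of numbers: "grip": the closure, from -1 (fully open) to 1 (shut); "x", "y", "z": the shift along the tool's x, y, z normalised to -1 to 1, where 1 is 500 mm; "ax", "ay", "az": the turn, a rotation vector about the tool's x, y, z normalised to -1 to 1, where 1 is 30 degrees. A call has 1 to 12 rows; each row is the pose to reach, as a shift and turn from the pose commanded when the call began, along the tool's axes at that moment; what a row does not reach only later rows make up. A row lasts 1/10 s, in which the tool goes at most 50 mm and 8.59 degrees, less where a joint would pass 70% of its speed; a pose out of reach is approached as far as the arm can. A call with a number of a shift or a turn outside -1 to 1 is refused whole. A call with a gripper value outside its range is refused whole. The fingers move at their own pace and stop on an object; "force" is the grip in N (left out, the last holds). Time passes only in rows, so rows that repeat a pose let the fingers close. It gives the time, the measured TCP pose, the force, the opening and the grip force at its end, in the units of the state.
- bot.read_state(): the state, without advancing time (a new reading comes with each control period).
- imaging.read_camera(name): name is "scene" or "top" or "wrist"; returns a dict with "img" (400x640x3 uint8, red, green, blue), "fx", "fy", "cx", "cy" (pixels), "k1" (the pictures are not rectified: a ray, as slopes to the right and down, at radius r is drawn at 1 + k1 r^2 times it, then the intrinsics apply), "R" (3x3) and "t" (3): a world point X has camera coordinates R X + t. Camera axes: x right, y down, z forward; pixel columns grow to the right and rows downward; lengths in m; the calibration is good to about 2 mm. A picture is of the moment at which its call begins. There is no depth.
- bot.finish_job(): hands the job in; it is judged then, once.
The state is a dict: "time": time; "q": joint angles; "joint_vel": joint speeds; "joint_torque": joint torques, N m; "tool_pos": TCP position; "tcp_rot": TCP orientation; "wrist_force": force on the tool from outside, world axes, zero at the start; "torque": the same for the moment, N m; "width": opening from 0.0 (shut) to 1.0 (fully open); "grip_force": force on a finger pad.
Only numpy, scipy, OpenCV 4.12 (cv2) and the standard library are available. Lean on these libraries where they do the work, as an engineer would, in place of code of your own. Each camera call takes 0.05 s, during which the arm holds its last target. There are 200 camera calls.

## Working session

There is one attempt and no reset: what is moved stays moved. The work goes in short steps, Python scripts to look and compute and a tool call to move; the robot and the scene stay as the last step left them, time stands still between calls to the robot, and variables do not carry over. Pictures are saved under pics/ and viewed, at most 10 in all, crops included, and the job is handed in when it is done.

Besides the shell and the picture viewer there is one more tool, called after "Call:" in YAML: its name, and indented under it one key for each argument. step_arm: Moves the arm, as the interface text tells. Scaled input: -1 to 1 covers 500 mm each way for a shift and 30 degrees each way for a turn. Its arguments: {"type":"object","properties":{"series":{"type":"array","items":{"type":"object","properties":{"grip":{"type":"number"},"x":{"type":"number","minimum":-1,"maximum":1},"y":{"type":"number","minimum":-1,"maximum":1},"z":{"type":"number","minimum":-1,"maximum":1},"ax":{"type":"number","minimum":-1,"maximum":1},"ay":{"type":"number","minimum":-1,"maximum":1},"az":{"type":"number","minimum":-1,"maximum":1}}}},"force":{"type":"number"}},"required":["series"]}

```bash
mkdir -p pics; ls
cat > h.py <<'E'
import numpy as np, cv2
from workcell import bot, imaging
from scipy.spatial.transform import Rotation as Ro
def ray(c,u,v):
    D=np.array([c['k1'],0,0,0,0],float)
    # k1 model: same as OpenCV radial
    K=np.array([[c['fx'],0,c['cx']],[0,c['fy'],c['cy']],[0,0,1.]])
    p=cv2.undistortPoints(np.array([[[u,v]]],float),K,D)[0,0]
    R=np.array(c['R']);t=np.array(c['t'])
    return -R.T@t, R.T@np.array([p[0],p[1],1.])
def onz(c,u,v,z):
    o,d=ray(c,u,v); return o+d*(z-o[2])/d[2]
def proj(c,X):
    K=np.array([[c['fx'],0,c['cx']],[0,c['fy'],c['cy']],[0,0,1.]])
    return cv2.projectPoints(np.array([X],float),cv2.Rodrigues(np.array(c['R'],float))[0],np.array(c['t'],float),K,np.array([c['k1'],0,0,0,0.]))[0][0,0]
def tri(c1,p1,c2,p2):
    o1,d1=ray(c1,*p1);o2,d2=ray(c2,*p2)
    s=np.linalg.lstsq(np.c_[d1,-d2],o2-o1,rcond=None)[0]
    a=o1+d1*s[0];b=o2+d2*s[1]; return (a+b)/2,np.linalg.norm(a-b)
def shot(n,f):
    c=imaging.read_camera(n); cv2.imwrite('pics/'+f,c['img'][:,:,::-1]); np.save('pics/'+f+'.npy',c,allow_pickle=True); return c
def load(f): return np.load('pics/'+f+'.npy',allow_pickle=True).item()
def rel(target,rv=None):
    s=bot.read_state(); R=Ro.from_rotvec(s['tcp_rot'])
    d=R.inv().apply(np.array(target)-s['tool_pos'])/0.5
    return d.round(4)
E
python3 - <<'E'
from h import *
for n in('scene','top','wrist'):
    c=shot(n,n+'0.png'); R=np.array(c['R']); print(n,c['fx'],c['k1'],(-R.T@np.array(c['t'])).round(3),R[2].round(2))
print(bot.read_state())
E
```

```text
pics
scene 423.94179736701807 0.005698102290593076 [0.986 0.448 0.887] [-0.4  -0.45 -0.8 ]
top 426.4618883013478 -0.09554866417520146 [ 0.445 -0.008  1.031] [ 0.14  0.01 -0.99]
wrist 289.39024995650664 0.01606724213752464 [0.104 0.67  0.373] [ 0.26 -0.07 -0.96]
{'time': 0.15, 'q': array([ 1.27807232e+00,  2.64599211e-01,  1.60506126e+00,  1.66852311e-05,
        1.27372193e+00, -3.68777162e-02]), 'joint_vel': array([ 0.00077135, -0.00075128, -0.00600538, -0.00162964, -0.00213372,
        0.00036152]), 'joint_torque': array([-1.16637064e-03, -5.15907991e+01, -3.67961240e+01, -1.10986173e-04,
        8.05868214e-03, -2.38945120e-05]), 'tool_pos': array([0.17062014, 0.6524371 , 0.20313469]), 'tcp_rot': array([-4.00755227e-01, -3.11561364e+00,  2.76884819e-03]), 'wrist_force': array([ 0.57213695, -0.72356742,  0.66482735]), 'torque': array([-0.01384261, -0.04404553, -0.01958643]), 'grip_force': 0.0, 'width': 1.002321204799044}
```

View pics/top0.png

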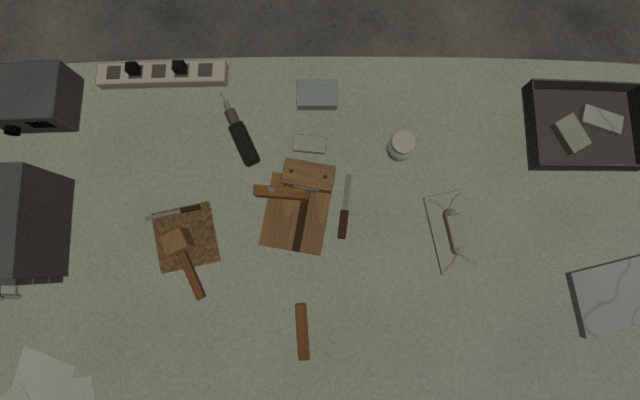

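View pics/scene0.png

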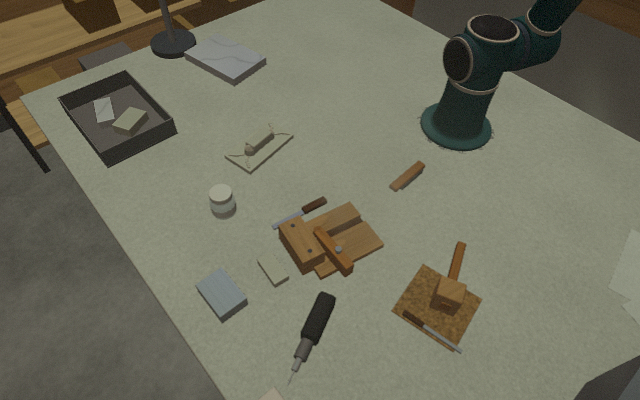

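Top view: rest block (308,175), folded leg from (310,192) to (255,190), pin (271,189), mallet head (173,240), handle to (200,297), pad centre about (186,237), panel about (452,232). I'll enlarge that area to read the pixels.

Run:
```python
import cv2
a=cv2.imread('pics/top0.png')[140:280,140:340];b=cv2.imread('pics/scene0.png')[190:360,270:490]
a=cv2.resize(a,None,fx=3,fy=3,interpolation=2);b=cv2.resize(b,None,fx=3,fy=3,interpolation=2)
import numpy as np
cv2.imwrite('pics/a.png',cv2.convertScaleAbs(a,alpha=1.5));cv2.imwrite('pics/b.png',cv2.convertScaleAbs(b,alpha=1.5))
```

```text
(no output)
```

View pics/a.png

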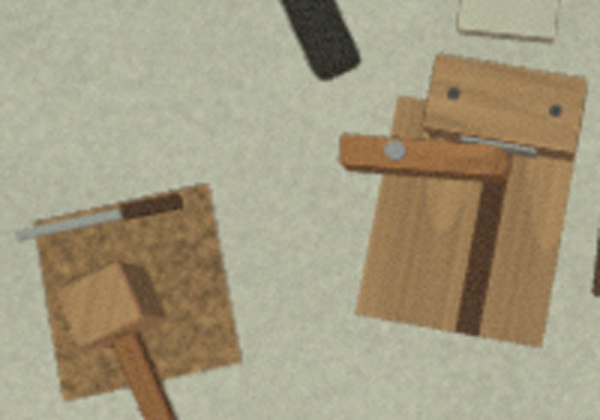

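View pics/b.png

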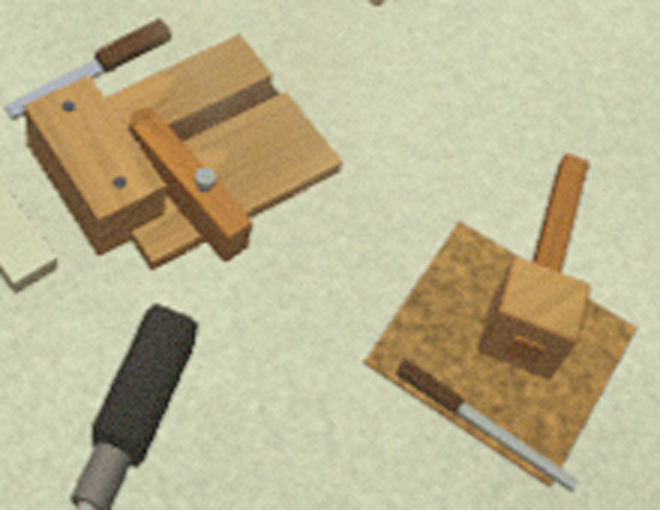

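Crop a (×3, offset 140,140): block top corners (437,54),(587,77),(575,153),(424,130); pin (395,149); pad corners (36,222),(208,184),(242,362),(65,400); mallet top face (60,287),(120,263),(142,325),(82,350). Crop b (×3, offset 270,190): the same block corners at (98,220),(25,105),(90,77),(167,185); pin (206,178); mallet top (512,260),(590,290),(575,337),(498,308).

Run:
```python
from h import *
T=load('top0.png');S=load('scene0.png')
a=lambda u,v:(u/3+140-.33,v/3+140-.33); b=lambda u,v:(u/3+270-.33,v/3+190-.33)
def t(n,p,q):
    X,e=tri(T,a(*p),S,b(*q)); print(n,X.round(4),round(e,4)); return X
c=[t('blk',p,q) for p,q in zip([(437,54),(587,77),(575,153),(424,130)],[(98,220),(25,105),(90,77),(167,185)])]
c6=np.array([onz(T,*a(*p),.06) for p in [(437,54),(587,77),(575,153),(424,130)]]);print(c6.round(4),c6.mean(0))
print('len',np.linalg.norm(c6[0]-c6[1]),np.linalg.norm(c6[1]-c6[2]),'yaw of +y',np.degrees(np.arctan2(*(c6[0]-c6[1])[1::-1])))
t('pin',(395,149),(206,178)); print(onz(T,*a(395,149),.076),onz(S,*b(206,178),.076))
pl=[onz(T,*a(*p),.016) for p in [(397,97),(357,314),(542,347)]];print('plate',np.array(pl).round(4), np.degrees(np.arctan2(*(pl[0]-pl[1])[1::-1])))
pc=[onz(T,*a(*p),.004) for p in [(36,222),(208,184),(242,362),(65,400)]];print('pad',np.array(pc).round(4),np.mean(pc,0))
print('padyaw',np.degrees(np.arctan2(*(pc[1]-pc[2])[1::-1])))
for z in (.074,):
  m=np.array([onz(T,*a(*p),z) for p in [(60,287),(120,263),(142,325),(82,350)]]);print('mal top',m.round(4),m.mean(0))
  m2=np.array([onz(S,*b(*p),z) for p in [(512,260),(590,290),(575,337),(498,308)]]);print('mal scene',m2.round(4),m2.mean(0))
h=onz(T,200,297,.039);print('handle end',h)
print('leg end top',onz(T,*a(341,135),.06),onz(T,*a(345,160),.06))
# panel
for n,(c,x0,x1,y0,y1) in dict(T=(T,400,500,170,290),S=(S,210,310,110,185)).items():
    cv2.imwrite('pics/p%s.png'%n,cv2.convertScaleAbs(cv2.resize(c['img'][y0:y1,x0:x1,::-1],None,fx=4,fy=4,interpolation=2),alpha=1.5))
u=cv2.imread('pics/pT.png');v=cv2.imread('pics/pS.png');H=480
o=np.zeros((H,800,3),np.uint8);o[:480,:400]=u;o[:300,400:]=v;cv2.imwrite('pics/pan.png',o)
```

```text
blk [0.6875 0.0923 0.0566] 0.0021
blk [ 0.6673 -0.0239  0.0583] 0.005
blk [ 0.6084 -0.0146  0.0535] 0.0046
blk [0.6274 0.1018 0.0546] 0.0022
[[ 0.6873  0.0911  0.06  ]
 [ 0.6686 -0.0258  0.06  ]
 [ 0.6088 -0.0163  0.06  ]
 [ 0.6271  0.1004  0.06  ]] [0.64796079 0.03736674 0.06      ]
len 0.1183532953720249 0.060561691066888065 yaw of +y 80.90228345995016
pin [0.609  0.1224 0.0719] 0.0038
[0.60948731 0.12043073 0.076     ] [0.60969972 0.1255336  0.076     ]
plate [[0.6626 0.1276 0.016 ]
 [0.4872 0.1566 0.016 ]
 [0.4613 0.0098 0.016 ]] -9.368175524022249
pad [[0.5619 0.4268 0.004 ]
 [0.5933 0.2835 0.004 ]
 [0.4489 0.2508 0.004 ]
 [0.4173 0.3953 0.004 ]] [0.50534105 0.33911008 0.004     ]
padyaw 12.775754973083554
mal top [[0.5042 0.3756 0.074 ]
 [0.5227 0.3295 0.074 ]
 [0.4759 0.3105 0.074 ]
 [0.4567 0.3562 0.074 ]] [0.48987403 0.34295663 0.074     ]
mal scene [[0.4869 0.3146 0.074 ]
 [0.4631 0.3649 0.074 ]
 [0.5    0.3801 0.074 ]
 [0.5238 0.3321 0.074 ]] [0.49344169 0.34793139 0.074     ]
handle end [0.3641855  0.28748275 0.039     ]
leg end top [0.62334419 0.16476265 0.06      ] [0.60373198 0.16118047 0.06      ]
```

View pics/pan.png

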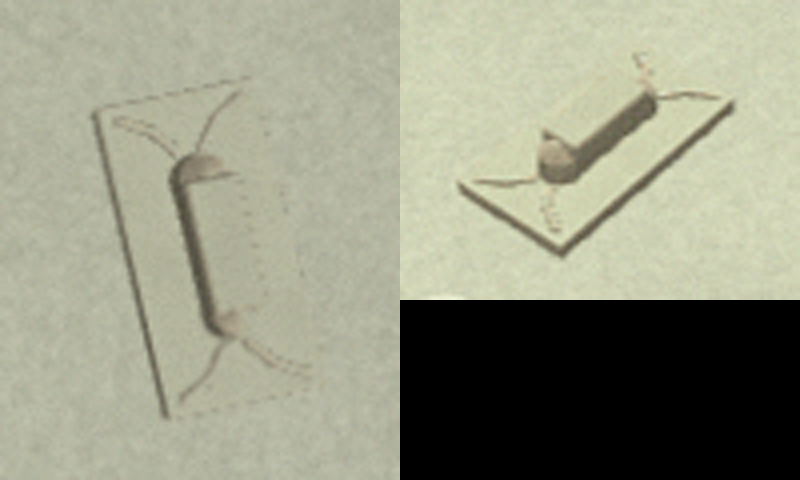

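Panel: its long edge runs (424,198)–(441,274) in the top view, and the rib's dark side is visible in both. The block heights came out 54–58 mm against the stated 60, which is fair. I'll plan the leg push: the rest's yaw is about -9.3° and the leg looks nearly folded.

```bash
cat >> h.py <<'E'
th=np.radians(-9.2); ex=np.array([np.cos(th),np.sin(th)]);ey=np.array([-np.sin(th),np.cos(th)])
C=np.array([.648,.038])
def rest(x,y): return C+x*ex+y*ey
def plan(wps):
    """wps: (x,y,z,yaw of tool y deg), tool down; rows from the measured pose"""
    s=bot.read_state(); R=Ro.from_rotvec(s['tcp_rot'])
    for x,y,z,yaw in wps:
        yy=np.array([np.cos(np.radians(yaw)),np.sin(np.radians(yaw)),0]);zz=np.array([0,0,-1.]);G=Ro.from_matrix(np.c_[np.cross(yy,zz),yy,zz])
        d=R.inv().apply(np.array([x,y,z])-s['tool_pos'])/.5; w=np.degrees((R.inv()*G).as_rotvec())/30
        print(np.round([x,y,z],3),'shift',d.round(3),'turn',w.round(3))
E
python3 - <<'E'
from h import *
p=rest(-15,0)
plan([(.41,.40,.22,81),(*rest(-.015,.098),.20,81),(*rest(-.015,.098),.035,81)])
T=load('top0.png')
for p in [(250,166),(233,122),(259,158),(243,166)]: print(onz(T,*p,.03))
E
```

```text
[0.41 0.4  0.22] shift [-0.591 -0.367 -0.033] turn [-0.003 -0.    -0.189]
[0.649 0.137 0.2  ] shift [-1.186 -0.755  0.008] turn [-0.003 -0.    -0.189]
[0.649 0.137 0.035] shift [-1.186 -0.754  0.338] turn [-0.003 -0.    -0.189]
[0.67462673 0.17935049 0.03      ]
[0.78575897 0.22471741 0.03      ]
[0.69431309 0.15799195 0.03      ]
[0.67471715 0.19637129 0.03      ]
```

Call:
step_arm:
  series:
    - {"x": -0.8,"y": -0.51,"z": -0.04,"az": -0.19,"grip": 1}
    - {"x": -0.8,"y": -0.51,"z": -0.04,"az": -0.19,"grip": 1}
    - {"x": -0.8,"y": -0.51,"z": -0.04,"az": -0.19,"grip": 1}
    - {"x": -0.8,"y": -0.51,"z": -0.04,"az": -0.19,"grip": 1}
    - {"x": -0.8,"y": -0.51,"z": -0.04,"az": -0.19,"grip": 1}
    - {"x": -0.8,"y": -0.51,"z": -0.04,"az": -0.19,"grip": 1}
    - {"x": -0.8,"y": -0.51,"z": -0.04,"az": -0.19,"grip": 1}
    - {"x": -0.8,"y": -0.51,"z": -0.04,"az": -0.19,"grip": 1}
    - {"x": -0.8,"y": -0.51,"z": -0.04,"az": -0.19,"grip": 1}
    - {"x": -0.8,"y": -0.51,"z": -0.04,"az": -0.19,"grip": 1}
    - {"x": -0.8,"y": -0.51,"z": -0.04,"az": -0.19,"grip": 1}

```text
validation failed for argument at $.se...
```

Run:
```python
from h import *
shot('wrist','w1.png')
plan([(*rest(-.016,.098),.20,81),(*rest(-.016,.098),.035,81)])
```

```text
[0.648 0.137 0.2  ] shift [-1.184 -0.755  0.008] turn [-0.003 -0.    -0.189]
[0.648 0.137 0.035] shift [-1.184 -0.755  0.338] turn [-0.003 -0.    -0.189]
```

View pics/w1.png

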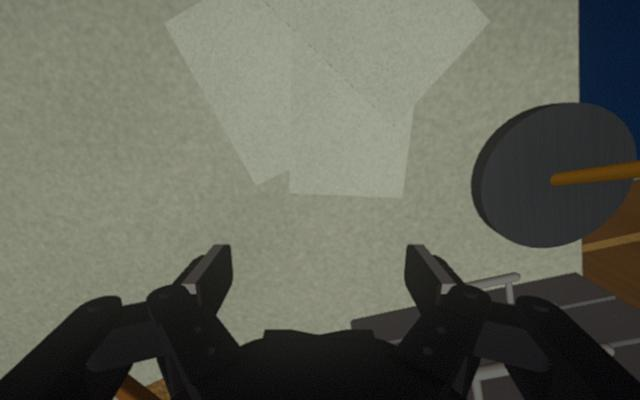

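The call was refused, so nothing moved, and the wrist picture only shows the start view. I'll test with one small row.

Call:
step_arm:
  series:
    - {"x": -0.8,"y": -0.51,"z": -0.04,"ax": 0,"ay": 0,"az": -0.19,"grip": 1}

```text
time: 0.3
tool_pos: [0.2017, 0.6188, 0.2052]
tcp_rot: [-0.235, -3.131, -0.001]
wrist_force: [0.8, -0.0, 0.2]
width: 0.854
grip_force: 0.0
```

All seven keys are needed. Continuing.

Run:
```python
from h import *
plan([(*rest(-.016,.098),.20,81),(*rest(-.016,.098),.035,81)])
```

```text
[0.648 0.137 0.2  ] shift [-1.026 -0.819  0.008] turn [ 0.001 -0.004  0.014]
[0.648 0.137 0.035] shift [-1.027 -0.82   0.338] turn [ 0.001 -0.004  0.014]
```

Call:
step_arm:
  series:
    - {"x": -0.9,"y": -0.72,"z": 0,"ax": 0,"ay": 0,"az": 0.014,"grip": 1}
    - {"x": -0.9,"y": -0.72,"z": 0,"ax": 0,"ay": 0,"az": 0.014,"grip": 1}
    - {"x": -0.9,"y": -0.72,"z": 0,"ax": 0,"ay": 0,"az": 0.014,"grip": 1}
    - {"x": -0.9,"y": -0.72,"z": 0,"ax": 0,"ay": 0,"az": 0.014,"grip": 1}
    - {"x": -0.9,"y": -0.72,"z": 0,"ax": 0,"ay": 0,"az": 0.014,"grip": 1}
    - {"x": -0.9,"y": -0.72,"z": 0,"ax": 0,"ay": 0,"az": 0.014,"grip": 1}
    - {"x": -0.9,"y": -0.72,"z": 0,"ax": 0,"ay": 0,"az": 0.014,"grip": 1}
    - {"x": -0.9,"y": -0.72,"z": 0,"ax": 0,"ay": 0,"az": 0.014,"grip": 1}
    - {"x": -0.9,"y": -0.72,"z": 0,"ax": 0,"ay": 0,"az": 0.014,"grip": 1}
    - {"x": -0.9,"y": -0.72,"z": 0,"ax": 0,"ay": 0,"az": 0.014,"grip": 1}
    - {"x": -0.9,"y": -0.72,"z": 0,"ax": 0,"ay": 0,"az": 0.014,"grip": 1}
    - {"x": -0.9,"y": -0.72,"z": 0,"ax": 0,"ay": 0,"az": 0.014,"grip": 1}

```text
time: 1.5
tool_pos: [0.5954, 0.1873, 0.2061]
tcp_rot: [0.261, 3.13, -0.002]
wrist_force: [0.6, 0.2, -0.1]
width: -0.003
grip_force: 0.0
```

Run:
```python
from h import *
c=shot('wrist','w1.png')
plan([(*rest(-.016,.098),.20,81),(*rest(-.016,.098),.035,81)])
for n,p in dict(blkNL=(*rest(-.03,.06),.06),blkFL=(*rest(.03,.06),.06),finger=(*rest(-.016,.098),.035)).items(): print(n,proj(c,p))
```

```text
[0.648 0.137 0.2  ] shift [-0.116 -0.078  0.012] turn [-0.005  0.005 -0.02 ]
[0.648 0.137 0.035] shift [-0.115 -0.077  0.342] turn [-0.005  0.005 -0.02 ]
blkNL [250.15861963 219.63786689]
blkFL [253.46744338 266.20131319]
finger [285.74382708 223.16924672]
```

View pics/w1.png

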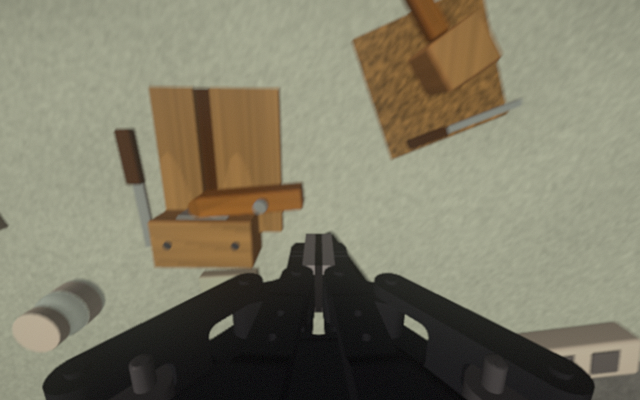

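The wrist view confirms the prediction: the block's far-left corner is at (253,266), as predicted, and the leg is slightly open with its end at (303,195) and the pin at (261,207). Now descend behind the leg.

Call:
step_arm:
  series:
    - {"x": -0.115,"y": -0.077,"z": 0.05,"ax": 0,"ay": 0,"az": -0.02,"grip": 1}
    - {"x": -0.115,"y": -0.077,"z": 0.05,"ax": 0,"ay": 0,"az": -0.02,"grip": 1}
    - {"x": -0.115,"y": -0.077,"z": 0.12,"ax": 0,"ay": 0,"az": -0.02,"grip": 1}
    - {"x": -0.115,"y": -0.077,"z": 0.19,"ax": 0,"ay": 0,"az": -0.02,"grip": 1}
    - {"x": -0.115,"y": -0.077,"z": 0.26,"ax": 0,"ay": 0,"az": -0.02,"grip": 1}
    - {"x": -0.115,"y": -0.077,"z": 0.34,"ax": 0,"ay": 0,"az": -0.02,"grip": 1}
    - {"x": -0.115,"y": -0.077,"z": 0.34,"ax": 0,"ay": 0,"az": -0.02,"grip": 1}

```text
time: 2.25
tool_pos: [0.637, 0.1425, 0.0289]
tcp_rot: [-0.239, -3.119, 0.005]
wrist_force: [-1.5, -0.5, -0.6]
width: -0.001
grip_force: 0.0
```

Run:
```python
from h import *
w=[]
for d in (15,25,35,45,55,65,75,82,87,90):
    t=np.radians(d); u=np.array([-np.sin(t),np.cos(t)]);n=np.array([np.cos(t),np.sin(t)])
    p=np.array([-.046,0])+.1*u+.027*n; w.append((*rest(*p),.035,80.8))
plan(w)
```

```text
[0.619 0.148 0.035] shift [ 0.037  0.004 -0.012] turn [-0.008 -0.026  0.014]
[0.601 0.149 0.035] shift [ 0.073  0.002 -0.011] turn [-0.008 -0.026  0.014]
[0.583 0.147 0.035] shift [ 0.108 -0.007 -0.011] turn [-0.008 -0.026  0.014]
[0.566 0.142 0.035] shift [ 0.14  -0.022 -0.01 ] turn [-0.008 -0.026  0.014]
[0.55  0.134 0.035] shift [ 0.17  -0.043 -0.01 ] turn [-0.008 -0.026  0.014]
[0.535 0.124 0.035] shift [ 0.196 -0.068 -0.009] turn [-0.008 -0.026  0.014]
[0.522 0.111 0.035] shift [ 0.217 -0.097 -0.009] turn [-0.008 -0.026  0.014]
[0.515 0.101 0.035] shift [ 0.228 -0.12  -0.009] turn [-0.008 -0.026  0.014]
[0.511 0.093 0.035] shift [ 0.235 -0.137 -0.008] turn [-0.008 -0.026  0.014]
[0.508 0.088 0.035] shift [ 0.238 -0.147 -0.008] turn [-0.008 -0.026  0.014]
```

Call:
step_arm:
  series:
    - {"x": 0,"y": 0,"z": -0.012,"ax": 0,"ay": 0,"az": 0,"grip": 1}
    - {"x": 0,"y": 0,"z": -0.012,"ax": 0,"ay": 0,"az": 0,"grip": 1}

```text
time: 2.45
tool_pos: [0.6464, 0.1441, 0.0461]
tcp_rot: [0.24, 3.127, 0.002]
wrist_force: [1.8, -0.8, 1.4]
width: 0.001
grip_force: 0.0
```

Call:
step_arm:
  series:
    - {"x": 0,"y": 0,"z": 0.01,"ax": 0,"ay": 0,"az": 0,"grip": 1}
    - {"x": 0,"y": 0,"z": 0.01,"ax": 0,"ay": 0,"az": 0,"grip": 1}
    - {"x": 0,"y": 0,"z": 0.01,"ax": 0,"ay": 0,"az": 0,"grip": 1}

```text
time: 2.75
tool_pos: [0.6442, 0.1435, 0.0384]
tcp_rot: [0.24, 3.131, 0.001]
wrist_force: [-0.3, 0.1, -0.3]
width: -0.002
grip_force: 0.0
```

Run:
```python
from h import *
print(bot.read_state()['tool_pos'])
w=[]
for d in (15,25,35,45,55,65,75,82,87,90):
    t=np.radians(d); u=np.array([-np.sin(t),np.cos(t)]);n=np.array([np.cos(t),np.sin(t)])
    p=np.array([-.046,0])+.1*u+.027*n; w.append((*rest(*p),.035,80.8))
plan(w)
```

```text
[0.64419446 0.14349191 0.03836327]
[0.619 0.148 0.035] shift [0.05  0.    0.007] turn [0.001 0.003 0.014]
[0.601 0.149 0.035] shift [ 0.086 -0.002  0.007] turn [0.001 0.003 0.014]
[0.583 0.147 0.035] shift [ 0.121 -0.011  0.007] turn [0.001 0.003 0.014]
[0.566 0.142 0.035] shift [ 0.154 -0.026  0.007] turn [0.001 0.003 0.014]
[0.55  0.134 0.035] shift [ 0.184 -0.047  0.006] turn [0.001 0.003 0.014]
[0.535 0.124 0.035] shift [ 0.21  -0.072  0.006] turn [0.001 0.003 0.014]
[0.522 0.111 0.035] shift [ 0.231 -0.101  0.006] turn [0.001 0.003 0.014]
[0.515 0.101 0.035] shift [ 0.242 -0.124  0.006] turn [0.001 0.003 0.014]
[0.511 0.093 0.035] shift [ 0.249 -0.141  0.006] turn [0.001 0.003 0.014]
[0.508 0.088 0.035] shift [ 0.252 -0.151  0.006] turn [0.001 0.003 0.014]
```

Call:
step_arm:
  series:
    - {"x": 0.025,"y": 0,"z": 0.006,"ax": 0,"ay": 0,"az": 0,"grip": 1}
    - {"x": 0.05,"y": 0,"z": 0.006,"ax": 0,"ay": 0,"az": 0,"grip": 1}
    - {"x": 0.086,"y": -0.002,"z": 0.006,"ax": 0,"ay": 0,"az": 0,"grip": 1}
    - {"x": 0.121,"y": -0.011,"z": 0.006,"ax": 0,"ay": 0,"az": 0,"grip": 1}
    - {"x": 0.154,"y": -0.026,"z": 0.006,"ax": 0,"ay": 0,"az": 0,"grip": 1}
    - {"x": 0.184,"y": -0.047,"z": 0.006,"ax": 0,"ay": 0,"az": 0,"grip": 1}
    - {"x": 0.21,"y": -0.072,"z": 0.006,"ax": 0,"ay": 0,"az": 0,"grip": 1}
    - {"x": 0.231,"y": -0.101,"z": 0.006,"ax": 0,"ay": 0,"az": 0,"grip": 1}
    - {"x": 0.242,"y": -0.124,"z": 0.006,"ax": 0,"ay": 0,"az": 0,"grip": 1}
    - {"x": 0.247,"y": -0.136,"z": 0.006,"ax": 0,"ay": 0,"az": 0,"grip": 1}
    - {"x": 0.252,"y": -0.146,"z": 0.006,"ax": 0,"ay": 0,"az": 0,"grip": 1}
    - {"x": 0.252,"y": -0.146,"z": 0.006,"ax": 0,"ay": 0,"az": 0,"grip": 1}

```text
time: 3.95
tool_pos: [0.5079, 0.0901, 0.0344]
tcp_rot: [0.241, 3.132, 0.0]
wrist_force: [-0.5, -0.0, 0.1]
width: -0.001
grip_force: 0.0
```

Call:
step_arm:
  series:
    - {"x": 0,"y": -0.008,"z": 0,"ax": 0,"ay": 0,"az": 0,"grip": 1}
    - {"x": 0,"y": -0.008,"z": 0,"ax": 0,"ay": 0,"az": 0,"grip": 1}
    - {"x": 0,"y": -0.008,"z": 0,"ax": 0,"ay": 0,"az": 0,"grip": 1}

```text
time: 4.25
tool_pos: [0.5078, 0.0866, 0.0343]
tcp_rot: [0.24, 3.132, 0.0]
wrist_force: [-0.5, -0.4, 0.5]
width: 0.001
grip_force: 0.0
```

Call:
step_arm:
  series:
    - {"x": 0,"y": -0.004,"z": 0,"ax": 0,"ay": 0,"az": 0,"grip": 1}
    - {"x": 0,"y": -0.008,"z": 0,"ax": 0,"ay": 0,"az": 0,"grip": 1}
    - {"x": 0,"y": -0.008,"z": 0,"ax": 0,"ay": 0,"az": 0,"grip": 1}

```text
time: 4.55
tool_pos: [0.5067, 0.0824, 0.0342]
tcp_rot: [-0.241, -3.132, 0.0]
wrist_force: [-0.0, -0.5, 0.2]
width: 0.003
grip_force: 0.0
```

Run:
```python
from h import *
c=shot('top','t2.png')
print(bot.read_state()['wrist_force'])
o=cv2.resize(c['img'][140:280,240:360,::-1],None,fx=4,fy=4,interpolation=2)
cv2.imwrite('pics/t2c.png',cv2.convertScaleAbs(o,alpha=1.5))
```

```text
[-1.07443546 -0.94290521 -0.55913484]
```

View pics/t2c.png

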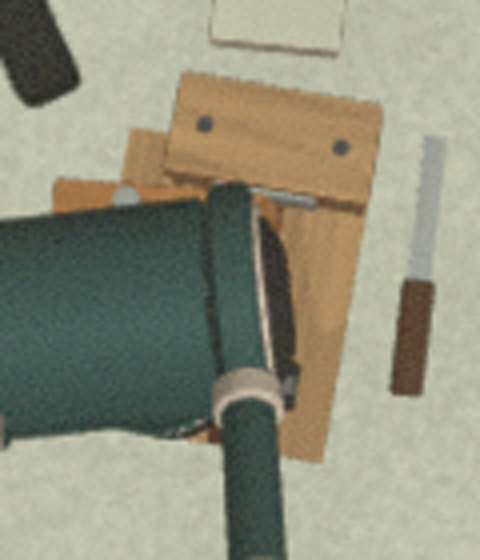

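The top view shows the leg unmoved: its end is at crop (55,180) and the pin at (125,195), the same pixels as before. I'll check numerically in the scene view before acting.

Run:
```python
from h import *
s=bot.read_state(); print(s['tool_pos'],s['q'])
S=shot('scene','s2.png'); S0=load('scene0.png');T0=load('top0.png');T=load('t2.png')
for n,A,B,(u,v) in (('S',S0,S,(338.3,249)),('T',T0,T,(271.3,189.3))):
    u=int(u);v=int(v)
    print(n,np.abs(A['img'][v-5:v+6,u-5:u+6].astype(int)-B['img'][v-5:v+6,u-5:u+6]).mean())
    print(A['img'][v,u-8:u+9:2].tolist(),B['img'][v,u-8:u+9:2].tolist())
for c,nm in ((S,'S'),(T,'T')): print(nm,'tcp',proj(c,s['tool_pos']),'start',proj(c,[.644,.1435,.038]),'legend',proj(c,[.6135,.163,.06]))
```

```text
[0.50676763 0.08245616 0.03424197] [ 1.12780452e-01  1.33148431e-01  2.10207610e+00 -2.80553216e-07
  9.06452405e-01 -1.30468660e+00]
S 8.055096418732782
[[130, 90, 50], [127, 91, 44], [109, 79, 44], [116, 117, 116], [115, 118, 106], [112, 116, 109], [108, 88, 61], [115, 91, 60], [122, 99, 66]] [[132, 90, 44], [136, 94, 47], [118, 84, 41], [125, 128, 126], [118, 123, 116], [122, 125, 119], [120, 97, 68], [122, 100, 63], [125, 98, 63]]
T 16.77961432506887
[[102, 73, 44], [102, 76, 50], [101, 76, 49], [96, 100, 92], [97, 99, 92], [94, 96, 92], [93, 72, 52], [105, 76, 48], [106, 77, 48]] [[109, 80, 52], [109, 79, 48], [107, 78, 51], [98, 102, 96], [102, 105, 100], [98, 103, 98], [102, 77, 55], [109, 79, 46], [111, 78, 49]]
S tcp [356.09163429 222.97613742] start [331.34227975 271.51260062] legend [348.06196039 264.92545317]
T tcp [289.13746153 235.64784226] start [264.02705769 177.7599655 ] legend [253.98906392 188.84636756]
```

Run:
```python
from h import *
S=load('s2.png'); w=load('w1.png')
print(proj(w,[.5954,.1873,.206]))
o=cv2.resize(S['img'][130:300,250:450,::-1],None,fx=3.5,fy=3.5,interpolation=2)
cv2.imwrite('pics/s2c.png',cv2.convertScaleAbs(o,alpha=1.6))
```

```text
[317.89231169 230.55759458]
```

View pics/s2c.png

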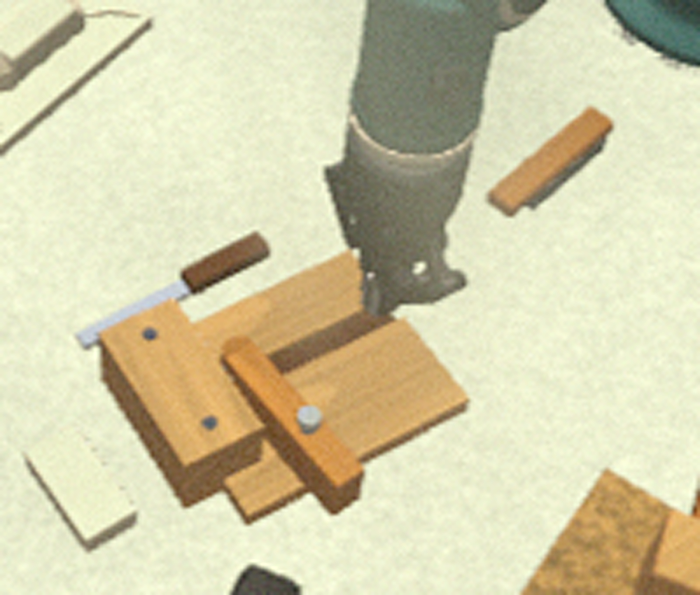

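The scene view shows the fingertips at the groove (crop 372,312), while the leg is still folded with the pin at (308,418). The sweep didn't carry the leg with it, so I'll go back behind it and push slowly, watching the force.

Call:
step_arm:
  series:
    - {"x": 0,"y": 0,"z": -0.06,"ax": 0,"ay": 0,"az": 0,"grip": 1}
    - {"x": 0,"y": 0,"z": -0.12,"ax": 0,"ay": 0,"az": 0,"grip": 1}
    - {"x": 0,"y": 0,"z": -0.14,"ax": 0,"ay": 0,"az": 0,"grip": 1}
    - {"x": 0,"y": 0,"z": -0.14,"ax": 0,"ay": 0,"az": 0,"grip": 1}

```text
time: 5.05
tool_pos: [0.5086, 0.0828, 0.1063]
tcp_rot: [0.24, 3.128, 0.001]
wrist_force: [0.2, 0.5, -0.2]
width: -0.003
grip_force: 0.0
```

Run:
```python
from h import *
print(bot.read_state()['tool_pos'])
plan([(*rest(-.012,.104),.105,80.8),(*rest(-.012,.104),.034,80.8),(*rest(-.06,.104),.034,80.8)])
```

```text
[0.50862465 0.08278172 0.10626231]
[0.653 0.143 0.105] shift [-0.267  0.162  0.004] turn [0.002 0.008 0.014]
[0.653 0.143 0.034] shift [-0.266  0.162  0.146] turn [0.002 0.008 0.014]
[0.605 0.15  0.034] shift [-0.17   0.163  0.145] turn [0.002 0.008 0.014]
```

Call:
step_arm:
  series:
    - {"x": -0.08,"y": 0.05,"z": 0,"ax": 0,"ay": 0,"az": 0,"grip": 1}
    - {"x": -0.16,"y": 0.1,"z": 0,"ax": 0,"ay": 0,"az": 0,"grip": 1}
    - {"x": -0.24,"y": 0.15,"z": 0,"ax": 0,"ay": 0,"az": 0,"grip": 1}
    - {"x": -0.266,"y": 0.162,"z": 0,"ax": 0,"ay": 0,"az": 0,"grip": 1}
    - {"x": -0.266,"y": 0.162,"z": 0.04,"ax": 0,"ay": 0,"az": 0,"grip": 1}
    - {"x": -0.266,"y": 0.162,"z": 0.08,"ax": 0,"ay": 0,"az": 0,"grip": 1}
    - {"x": -0.266,"y": 0.162,"z": 0.12,"ax": 0,"ay": 0,"az": 0,"grip": 1}
    - {"x": -0.266,"y": 0.162,"z": 0.145,"ax": 0,"ay": 0,"az": 0,"grip": 1}
    - {"x": -0.266,"y": 0.162,"z": 0.145,"ax": 0,"ay": 0,"az": 0,"grip": 1}
    - {"x": -0.266,"y": 0.162,"z": 0.145,"ax": 0,"ay": 0,"az": 0,"grip": 1}

```text
time: 6.05
tool_pos: [0.6501, 0.1422, 0.031]
tcp_rot: [-0.24, -3.131, 0.001]
wrist_force: [1.4, 0.7, 0.9]
width: 0.002
grip_force: 0.0
```

Call:
step_arm:
  series:
    - {"x": 0.02,"y": 0,"z": 0,"ax": 0,"ay": 0,"az": 0,"grip": 1}
    - {"x": 0.04,"y": 0,"z": 0,"ax": 0,"ay": 0,"az": 0,"grip": 1}
    - {"x": 0.06,"y": 0,"z": 0,"ax": 0,"ay": 0,"az": 0,"grip": 1}
    - {"x": 0.08,"y": 0,"z": 0,"ax": 0,"ay": 0,"az": 0,"grip": 1}
    - {"x": 0.08,"y": 0,"z": 0,"ax": 0,"ay": 0,"az": 0,"grip": 1}

```text
time: 6.55
tool_pos: [0.6099, 0.1489, 0.033]
tcp_rot: [0.239, 3.132, 0.001]
wrist_force: [-2.5, -0.2, 4.2]
width: -0.001
grip_force: 2.2
```

```bash
cat >> h.py <<'E'
def pin(c,x0,x1,y0,y1):
    """grey steel spot: low saturation in wood"""
    im=c['img'][y0:y1,x0:x1]; hsv=cv2.cvtColor(im,cv2.COLOR_RGB2HSV); wood=cv2.inRange(hsv,(5,70,40),(25,255,255))
    g=cv2.inRange(hsv,(0,0,60),(180,45,255)); n,l,st,ce=cv2.connectedComponentsWithStats(g)
    out=[]
    for i in range(1,n):
        if 12<st[i,4]<90:
            m=(l==i).astype(np.uint8); ring=cv2.dilate(m,np.ones((7,7)))-cv2.dilate(m,np.ones((3,3)))
            out.append((wood[ring>0].mean()/255,(ce[i]+[x0,y0]).round(1),st[i,4]))
    return sorted(out,key=lambda a:-a[0])[:3]
E
python3 - <<'E'
from h import *
s=bot.read_state();print(s['tool_pos'],s['wrist_force'])
S=shot('scene','s3.png'); print(pin(load('scene0.png'),270,390,190,290)); print(pin(S,270,390,190,290))
E
```

```text
[0.60986901 0.14888328 0.03295283] [-2.47955559 -0.17977781  4.22745679]
[(np.float64(1.0), array([337.8, 248.9]), np.int32(36))]
[(np.float64(0.5769230769230769), array([338.3, 249.9]), np.int32(43)), (np.float64(0.5), array([343.9, 259.5]), np.int32(15)), (np.float64(0.06730769230769232), array([354.6, 254.8]), np.int32(30))]
```

Contact: force is (-2.5, -0.2, +4.2), but the pin has barely shifted. I'll step on in small moves, taking snapshots so that one composite shows it all.

Run:
```python
from h import *
shot('wrist','w3.png');shot('top','t3.png')
```

Call:
step_arm:
  series:
    - {"x": 0.02,"y": 0,"z": 0,"ax": 0,"ay": 0,"az": 0,"grip": 1}
    - {"x": 0.04,"y": 0,"z": 0,"ax": 0,"ay": 0,"az": 0,"grip": 1}
    - {"x": 0.04,"y": 0,"z": 0,"ax": 0,"ay": 0,"az": 0,"grip": 1}

```text
time: 7.0
tool_pos: [0.591, 0.151, 0.0328]
tcp_rot: [0.239, 3.131, -0.001]
wrist_force: [-1.2, -3.2, 7.0]
width: 0.0
grip_force: 3.7
```

Run:
```python
from h import *
shot('scene','s4.png'); print(bot.read_state()['wrist_force'])
def cr(f,x0,y0,w,h,k): return cv2.convertScaleAbs(cv2.resize(load(f)['img'][y0:y0+h,x0:x0+w,::-1],None,fx=k,fy=k,interpolation=2),alpha=1.6)
o=np.zeros((600,800,3),np.uint8)
o[:300,:400]=cr('s3.png',280,210,100,75,4); o[:300,400:]=cr('s4.png',280,210,100,75,4)
o[300:,:400]=cr('w3.png',160,130,300,225,4/3); o[300:,400:]=cr('t3.png',225,150,100,75,4)
cv2.imwrite('pics/comp.png',o)
```

```text
[-1.38013543 -1.97476927  7.65465465]
```

View pics/comp.png

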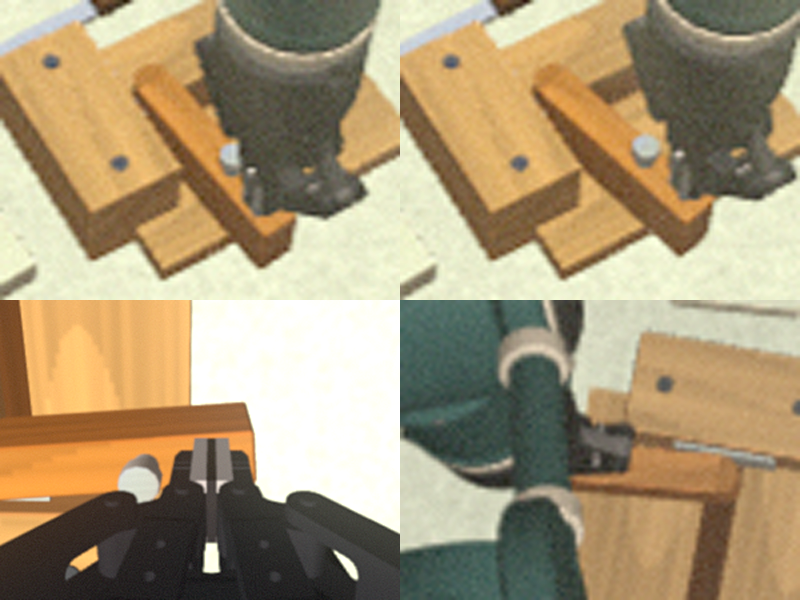

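The composite shows the fingertips riding on top of the leg (wrist view tip about (319,234)), even though the reading is z = 0.033. So the true tip is about 25 mm above the reported TCP, and the leg was only dragged slightly. I'll quantify that.

Run:
```python
from h import *
w=load('w3.png'); p=np.array([.6099,.1489,.033])
for dz in (0,.01,.02,.027,.035): print(dz,proj(w,p+[0,0,dz]))
R=np.array(w['R']); print('cam',-R.T@np.array(w['t']))
S=load('s2.png')
for z in (.034,.045,.06): print(z, onz(S,356.3,219.1,z))
# tip edge in wrist column
im=w['img']; print([int(im[v,319].sum()) for v in range(222,262,3)],[int(im[v,312].sum()) for v in range(222,262,3)])
# wrist-camera check against known points: block top corner & leg end corner in w3 (approx px)
for n,X in dict(legendtop=(.6135,.163,.06)).items(): print(n,proj(w,X))
print('leg corner px z.06', onz(w,160+245*.75,130+103*.75,.06), onz(w,160+255*.75,130+128*.75,.06))
```

```text
0 [317.92525352 230.04170165]
0.01 [317.91275655 236.39606109]
0.02 [317.89877587 243.50344297]
0.027 [317.88795846 249.00169037]
0.035 [317.87438604 255.89899552]
cam [0.54177632 0.15940514 0.20277114]
0.034 [0.49814682 0.07435486 0.034     ]
0.045 [0.50442984 0.07916635 0.045     ]
0.06 [0.51299761 0.08572747 0.06      ]
[207, 197, 185, 297, 135, 103, 106, 104, 101, 97, 91, 101, 98, 94] [199, 197, 184, 276, 250, 251, 239, 247, 242, 243, 246, 245, 244, 240]
legendtop [344.68003615 251.44497379]
leg corner px z.06 [0.58857302 0.1656816  0.06      ] [0.59944501 0.16827389 0.06      ]
```

Run:
```python
from h import *
w=load('w1.png'); R=np.array(w['R']);t=np.array(w['t']); p=np.array([.5954,.1873,.206])
tx=np.array([-.988,.16,0])
print('depth',(R@p+t)[2])
for dx in (0,.011):
  for dz in (0,.013,.026): print(dx,dz,proj(w,p+tx*dx+[0,0,dz]).round(1),(R@(p+tx*dx+[0,0,dz])+t)[2].round(4))
im=w['img'].astype(int).sum(2)
for u in (308,313,318,323,328): print(u,im[222:250:2,u].tolist())
# open view: start picture
w0=load('wrist0.png'); i0=w0['img'].astype(int).sum(2)
for v in (250,256,262): print(v,i0[v,196:240:2].tolist(),i0[v,396:440:2].tolist())
```

```text
depth 0.18241571853445065
0 0 [317.9 230.6] 0.1824
0 0.013 [317.8 239. ] 0.1699
0 0.026 [317.8 248.8] 0.1574
0.011 0 [317.8 214. ] 0.1794
0.011 0.013 [317.8 221.4] 0.1669
0.011 0.026 [317.7 229.9] 0.1544
308 [485, 482, 489, 491, 482, 465, 251, 228, 228, 231, 230, 228, 226, 233]
313 [473, 465, 470, 477, 476, 463, 258, 229, 236, 227, 230, 225, 231, 230]
318 [478, 484, 483, 481, 477, 460, 179, 111, 115, 113, 110, 117, 108, 114]
323 [469, 481, 481, 476, 482, 469, 261, 232, 231, 230, 231, 226, 230, 227]
328 [479, 479, 485, 494, 468, 299, 223, 237, 240, 233, 231, 237, 231, 227]
250 [370, 368, 378, 377, 380, 385, 313, 188, 185, 189, 192, 187, 127, 97, 100, 104, 97, 175, 380, 393, 397, 392] [406, 408, 416, 397, 384, 205, 110, 110, 116, 97, 108, 182, 189, 184, 184, 182, 284, 386, 385, 401, 407, 399]
256 [396, 276, 162, 89, 160, 183, 188, 186, 182, 175, 118, 99, 106, 102, 104, 100, 91, 123, 334, 394, 398, 399] [397, 391, 389, 398, 377, 157, 102, 112, 109, 108, 105, 101, 109, 167, 190, 184, 184, 177, 172, 93, 139, 270]
262 [101, 127, 181, 185, 186, 180, 187, 163, 99, 93, 101, 95, 98, 98, 99, 104, 100, 86, 315, 386, 380, 384] [398, 399, 395, 393, 352, 106, 109, 105, 106, 99, 109, 100, 102, 100, 97, 156, 189, 184, 184, 183, 183, 147]
```

Decisive: in free air the tip's front edge is at row 233, against 214 if it were at the TCP, and the open jaw's 174 px gap puts it about 26 mm nearer the camera. So true tip = reported TCP + about 26 mm (matching leg contact at a reading of 0.034). From now on I'll command 26 mm lower.

Call:
step_arm:
  series:
    - {"x": 0,"y": 0,"z": -0.05,"ax": 0,"ay": 0,"az": 0,"grip": 1}
    - {"x": -0.03,"y": 0,"z": -0.05,"ax": 0,"ay": 0,"az": 0,"grip": 1}
    - {"x": -0.08,"y": 0,"z": -0.05,"ax": 0,"ay": 0,"az": 0,"grip": 1}
    - {"x": -0.12,"y": 0,"z": -0.05,"ax": 0,"ay": 0,"az": 0,"grip": 1}
    - {"x": -0.125,"y": 0,"z": -0.05,"ax": 0,"ay": 0,"az": 0,"grip": 1}
    - {"x": -0.125,"y": 0,"z": -0.03,"ax": 0,"ay": 0,"az": 0,"grip": 1}
    - {"x": -0.125,"y": 0,"z": 0,"ax": 0,"ay": 0,"az": 0,"grip": 1}
    - {"x": -0.125,"y": 0,"z": 0.025,"ax": 0,"ay": 0,"az": 0,"grip": 1}
    - {"x": -0.125,"y": 0,"z": 0.045,"ax": 0,"ay": 0,"az": 0,"grip": 1}
    - {"x": -0.125,"y": 0,"z": 0.045,"ax": 0,"ay": 0,"az": 0,"grip": 1}
    - {"x": -0.125,"y": 0,"z": 0.045,"ax": 0,"ay": 0,"az": 0,"grip": 1}

```text
time: 8.15
tool_pos: [0.6524, 0.142, 0.0086]
tcp_rot: [-0.24, -3.131, 0.001]
wrist_force: [0.2, -0.0, -0.1]
width: -0.002
grip_force: 0.0
```

Run:
```python
from h import *
s=bot.read_state();print(s['tool_pos'],s['wrist_force'])
w=[]
for d in (15,25,35,45,55,65,75,82,87,90):
    t=np.radians(d); u=np.array([-np.sin(t),np.cos(t)]);n=np.array([np.cos(t),np.sin(t)])
    p=np.array([-.046,0])+.098*u+.025*n; w.append((*rest(*p),.01,80.8))
plan(w)
```

```text
[0.6523833  0.1419669  0.00855752] [ 0.2315466  -0.01744041 -0.06660166]
[0.618 0.145 0.01 ] shift [ 0.07  -0.004 -0.003] turn [-0.001 -0.002  0.015]
[0.6   0.146 0.01 ] shift [ 0.105 -0.007 -0.003] turn [-0.001 -0.002  0.015]
[0.582 0.144 0.01 ] shift [ 0.139 -0.016 -0.003] turn [-0.001 -0.002  0.015]
[0.566 0.139 0.01 ] shift [ 0.171 -0.031 -0.003] turn [-0.001 -0.002  0.015]
[0.55  0.132 0.01 ] shift [ 0.2   -0.052 -0.003] turn [-0.001 -0.002  0.015]
[0.536 0.121 0.01 ] shift [ 0.225 -0.077 -0.003] turn [-0.001 -0.002  0.015]
[0.523 0.108 0.01 ] shift [ 0.245 -0.106 -0.003] turn [-0.001 -0.002  0.015]
[0.516 0.098 0.01 ] shift [ 0.256 -0.128 -0.003] turn [-0.001 -0.002  0.015]
[0.512 0.09  0.01 ] shift [ 0.262 -0.144 -0.002] turn [-0.001 -0.002  0.015]
[0.51  0.086 0.01 ] shift [ 0.265 -0.155 -0.002] turn [-0.001 -0.002  0.015]
```

Call:
step_arm:
  series:
    - {"x": 0.03,"y": 0,"z": -0.003,"ax": 0,"ay": 0,"az": 0,"grip": 1}
    - {"x": 0.05,"y": 0,"z": -0.003,"ax": 0,"ay": 0,"az": 0,"grip": 1}
    - {"x": 0.07,"y": -0.004,"z": -0.003,"ax": 0,"ay": 0,"az": 0,"grip": 1}
    - {"x": 0.09,"y": -0.005,"z": -0.003,"ax": 0,"ay": 0,"az": 0,"grip": 1}
    - {"x": 0.09,"y": -0.005,"z": -0.003,"ax": 0,"ay": 0,"az": 0,"grip": 1}

```text
time: 8.65
tool_pos: [0.607, 0.1464, 0.0111]
tcp_rot: [-0.24, -3.132, 0.0]
wrist_force: [-0.6, 0.9, 0.2]
width: -0.001
grip_force: 0.0
```

Run:
```python
from h import *
s=bot.read_state();print(s['tool_pos'],s['wrist_force'])
print(pin(shot('scene','s5.png'),270,400,180,290))
```

```text
[0.60696787 0.14637399 0.01108396] [-0.55530942  0.91800479  0.19629948]
[(np.float64(0.09722222222222222), array([346.5, 230.5]), np.int32(88))]
```

Call:
step_arm:
  series:
    - {"x": 0.02,"y": -0.002,"z": 0,"ax": 0,"ay": 0,"az": 0,"grip": 1}
    - {"x": 0.049,"y": -0.011,"z": 0,"ax": 0,"ay": 0,"az": 0,"grip": 1}
    - {"x": 0.081,"y": -0.026,"z": 0,"ax": 0,"ay": 0,"az": 0,"grip": 1}
    - {"x": 0.11,"y": -0.047,"z": 0,"ax": 0,"ay": 0,"az": 0,"grip": 1}
    - {"x": 0.135,"y": -0.072,"z": 0,"ax": 0,"ay": 0,"az": 0,"grip": 1}
    - {"x": 0.155,"y": -0.101,"z": 0,"ax": 0,"ay": 0,"az": 0,"grip": 1}
    - {"x": 0.166,"y": -0.123,"z": 0,"ax": 0,"ay": 0,"az": 0,"grip": 1}
    - {"x": 0.172,"y": -0.135,"z": 0,"ax": 0,"ay": 0,"az": 0,"grip": 1}
    - {"x": 0.173,"y": -0.142,"z": 0,"ax": 0,"ay": 0,"az": 0,"grip": 1}
    - {"x": 0.173,"y": -0.142,"z": 0,"ax": 0,"ay": 0,"az": 0,"grip": 1}

```text
time: 9.7
tool_pos: [0.5115, 0.0896, 0.0108]
tcp_rot: [-0.242, -3.131, -0.001]
wrist_force: [-1.2, 2.2, 1.0]
width: -0.003
grip_force: 1.2
```

Call:
step_arm:
  series:
    - {"x": 0,"y": -0.006,"z": 0,"ax": 0,"ay": 0,"az": 0,"grip": 1}
    - {"x": 0,"y": -0.012,"z": 0,"ax": 0,"ay": 0,"az": 0,"grip": 1}
    - {"x": 0,"y": -0.012,"z": 0,"ax": 0,"ay": 0,"az": 0,"grip": 1}

```text
time: 10.0
tool_pos: [0.5115, 0.0892, 0.0109]
tcp_rot: [-0.247, -3.132, -0.015]
wrist_force: [0.4, 24.7, -1.2]
width: -0.003
grip_force: 11.8
```

24.7 N reaction along y, so the leg is against its stop. Back off, raise, then measure the pin.

Call:
step_arm:
  series:
    - {"x": 0,"y": 0.02,"z": 0,"ax": 0,"ay": 0,"az": 0,"grip": 1}
    - {"x": 0,"y": 0.04,"z": 0,"ax": 0,"ay": 0,"az": 0,"grip": 1}
    - {"x": 0,"y": 0.05,"z": -0.07,"ax": 0,"ay": 0,"az": 0,"grip": 1}
    - {"x": 0,"y": 0.06,"z": -0.16,"ax": 0,"ay": 0,"az": 0,"grip": 1}
    - {"x": 0.02,"y": 0.14,"z": -0.26,"ax": 0,"ay": 0,"az": 0.1,"grip": -1}
    - {"x": 0.04,"y": 0.22,"z": -0.36,"ax": 0,"ay": 0,"az": 0,"grip": -1}
    - {"x": 0.06,"y": 0.3,"z": -0.4,"ax": 0,"ay": 0,"az": 0,"grip": -1}
    - {"x": 0.06,"y": 0.36,"z": -0.4,"ax": 0,"ay": 0,"az": 0,"grip": -1}
    - {"x": 0.06,"y": 0.36,"z": -0.4,"ax": 0,"ay": 0,"az": 0,"grip": -1}
    - {"x": 0.06,"y": 0.36,"z": -0.4,"ax": 0,"ay": 0,"az": 0,"grip": -1}

```text
time: 11.0
tool_pos: [0.5088, 0.2667, 0.2108]
tcp_rot: [0.236, 3.132, -0.002]
wrist_force: [-0.4, 0.1, -0.2]
width: 0.989
grip_force: 0.0
```

Run:
```python
from h import *
print(bot.read_state()['tool_pos'])
T=shot('top','t6.png');S=shot('scene','s6.png');W=shot('wrist','w6.png')
E_=[(*rest(-.121,0),.076)]; print('exp pin',E_,proj(T,E_[0]),proj(S,E_[0]),proj(W,E_[0]))
for n,c in(('T',T),('S',S),('W',W)):
    u,v=proj(c,E_[0]).astype(int); print(n,pin(c,max(u-40,0),u+40,max(v-40,0),v+40))
h=(*rest(-.166,0),.06);print('legend',h,proj(T,h),proj(S,h))
```

```text
[0.50877062 0.26668946 0.21079523]
exp pin [(np.float64(0.5285565119261685), np.float64(0.057345623710712015), 0.076)] [298.72665361 224.79721481] [343.95605204 211.11963609] [137.55452887 228.42904424]
T [(np.float64(1.0), array([306.5, 188.2]), np.int32(53)), (np.float64(1.0), array([298. , 224.3]), np.int32(32))]
S [(np.float64(1.0), array([344.7, 213.5]), np.int32(30))]
W []
legend (np.float64(0.48413537999788403), np.float64(0.06454027715684459), 0.06) [295.89839149 244.9178284 ] [358.73429811 207.42328195]
```

The leg is fully out: the pin appears at (298,224) top and (345,213) scene, within 1–2 px of the prediction. Now the mallet's handle axis from both views.

Run:
```python
from h import *
T=load('top0.png');S=load('scene0.png')
X,e=tri(load('t6.png'),(298,224.3),load('s6.png'),(344.7,213.5));print('pin tri',X,e,'T.076',onz(T,298,224.3,.076))
def axis(c,x0,x1,y0,y1):
    hsv=cv2.cvtColor(c['img'][y0:y1,x0:x1],cv2.COLOR_RGB2HSV)
    print('hsv mid',np.median(hsv.reshape(-1,3),0))
    m=cv2.inRange(hsv,(3,120,40),(18,255,255)); n,l,st,ce=cv2.connectedComponentsWithStats(m); i=1+st[1:,4].argmax()
    p=np.argwhere(l==i)[:,::-1]+[x0,y0]; r=cv2.minAreaRect(p.astype(np.float32)); b=cv2.boxPoints(r); print(st[i,4],r)
    # midpoints of short ends
    d=[np.linalg.norm(b[k]-b[(k+1)%4]) for k in range(4)]; k=0 if d[0]<d[1] else 1
    return (b[k]+b[(k+1)%4])/2,(b[(k+2)%4]+b[(k+3)%4])/2
print('T'); a=axis(T,176,212,248,304)
print('S'); b=axis(S,440,475,235,282)
for q in a: print('T',q,onz(T,*q,.051))
for q in b: print('S',q,onz(S,*q,.051))
for qa in a:
  for qb in b: print('tri',tri(T,qa,S,qb))
```

```text
pin tri [0.52951815 0.06015099 0.07044519] 0.0020222045726782023 T.076 [0.52967765 0.0589883  0.076     ]
T
hsv mid [ 20.   67.5 100. ]
548 ((188.8968505859375, 273.25653076171875), (53.23067855834961, 19.57076644897461), 76.90811157226562)
S
hsv mid [ 32.  38. 138.]
395 ((452.0294189453125, 261.8823547363281), (16.977497100830078, 42.928810119628906), 14.03624439239502)
T [182.86812 247.33298] [0.47808695 0.32802531 0.051     ]
T [194.92558 299.18008] [0.36009144 0.2955845  0.051     ]
S [457.2353  241.05884] [0.37002603 0.27754374 0.051     ]
S [446.82355 282.70587] [0.47408444 0.32983875 0.051     ]
tri (array([0.4682687 , 0.29492017, 0.17400582]), np.float64(0.02068470721834261))
tri (array([0.47693604, 0.32879795, 0.05342864]), np.float64(0.003733075094411788))
tri (array([0.36664638, 0.28553214, 0.0570433 ]), np.float64(0.019473873595015224))
tri (array([ 0.36179859,  0.32420354, -0.1024203 ]), np.float64(0.046342670069613776))
```

Run:
```python
from h import *
plan([(.446,.3255,.13,110),(.446,.3255,.10,113.5)])
```

```text
[0.446 0.326 0.13 ] shift [0.141 0.102 0.159] turn [-0.003 -0.005 -0.961]
[0.446 0.326 0.1  ] shift [0.141 0.102 0.219] turn [-0.003 -0.005 -1.078]
```

Call:
step_arm:
  series:
    - {"x": 0.05,"y": 0.04,"z": 0.05,"ax": 0,"ay": 0,"az": -0.26,"grip": -1}
    - {"x": 0.1,"y": 0.08,"z": 0.1,"ax": 0,"ay": 0,"az": -0.52,"grip": -1}
    - {"x": 0.141,"y": 0.102,"z": 0.14,"ax": 0,"ay": 0,"az": -0.78,"grip": -1}
    - {"x": 0.141,"y": 0.102,"z": 0.16,"ax": 0,"ay": 0,"az": -1,"grip": -1}
    - {"x": 0.141,"y": 0.102,"z": 0.16,"ax": 0,"ay": 0,"az": -1,"grip": -1}
    - {"x": 0.141,"y": 0.102,"z": 0.16,"ax": 0,"ay": 0,"az": -1,"grip": -1}
    - {"x": 0.141,"y": 0.102,"z": 0.16,"ax": 0,"ay": 0,"az": -1,"grip": -1}

```text
time: 11.85
tool_pos: [0.448, 0.3265, 0.1316]
tcp_rot: [-0.573, 3.088, 0.0]
wrist_force: [0.5, 0.0, -0.4]
width: 1.006
grip_force: 0.0
```

Run:
```python
from h import *
s=bot.read_state();print(s['tool_pos'])
W=shot('wrist','w7.png')
hd=np.array([np.cos(np.radians(203.5)),np.sin(np.radians(203.5))])
for d in (.025,.05,.1,.145):
    P=np.array([.4917,.3455])+d*hd; print(d,P.round(3),proj(W,(*P,.051)).round(0))
hsv=cv2.cvtColor(W['img'],cv2.COLOR_RGB2HSV)
for v in range(0,260,20): print(v,[tuple(int(k) for k in hsv[v,u]) for u in range(260,380,12)])
```

```text
[0.44799361 0.32649453 0.13157655]
0.025 [0.469 0.336] [319. 220.]
0.05 [0.446 0.326] [318. 194.]
0.1 [0.4   0.306] [315. 137.]
0.145 [0.359 0.288] [313.  80.]
0 [(33, 34, 142), (35, 34, 143), (33, 35, 139), (33, 35, 137), (33, 35, 139), (33, 36, 136), (32, 35, 139), (35, 37, 137), (33, 36, 136), (35, 37, 137)]
20 [(33, 35, 138), (33, 33, 139), (33, 35, 139), (35, 33, 140), (33, 35, 139), (32, 34, 137), (33, 35, 140), (33, 36, 140), (35, 36, 140), (35, 36, 136)]
40 [(33, 32, 142), (35, 34, 148), (35, 34, 149), (33, 32, 145), (32, 34, 141), (35, 35, 145), (30, 34, 143), (35, 33, 139), (35, 35, 140), (35, 36, 136)]
60 [(36, 35, 147), (33, 34, 148), (31, 36, 150), (33, 35, 144), (32, 34, 141), (35, 34, 141), (33, 35, 139), (35, 37, 139), (35, 34, 141), (33, 33, 153)]
80 [(34, 36, 149), (34, 35, 152), (33, 37, 145), (36, 35, 144), (30, 33, 141), (32, 35, 140), (30, 33, 138), (36, 35, 151), (34, 36, 147), (33, 33, 141)]
100 [(33, 38, 142), (36, 36, 147), (34, 36, 148), (34, 37, 146), (15, 154, 116), (13, 135, 85), (31, 36, 150), (33, 36, 148), (33, 36, 149), (32, 31, 147)]
120 [(33, 35, 1
[... 411 characters left out ...]
(32, 34, 149), (35, 34, 149), (33, 34, 157)]
180 [(17, 138, 107), (17, 135, 113), (17, 146, 126), (17, 145, 109), (15, 180, 116), (15, 168, 117), (16, 137, 104), (17, 143, 123), (16, 137, 99), (17, 137, 108)]
200 [(17, 137, 112), (16, 146, 126), (18, 145, 114), (17, 147, 111), (14, 178, 103), (15, 177, 114), (17, 153, 113), (16, 148, 124), (17, 139, 110), (16, 141, 116)]
220 [(17, 144, 108), (18, 147, 113), (17, 145, 107), (15, 154, 109), (15, 154, 104), (15, 154, 103), (14, 148, 105), (14, 149, 99), (16, 141, 96), (17, 146, 119)]
240 [(16, 148, 98), (17, 150, 104), (17, 147, 109), (17, 143, 139), (16, 142, 138), (17, 145, 132), (17, 148, 136), (17, 141, 130), (17, 146, 126), (17, 145, 116)]
```

Run:
```python
from h import *
W=load('w7.png'); hsv=cv2.cvtColor(W['img'],cv2.COLOR_RGB2HSV)
for v in (90,92,94,96,100,120,140,160): 
    u=np.where(hsv[v,290:340,1]>90)[0]+290; print(v,u.min() if len(u) else None,u.max() if len(u) else None)
for u0 in (310,316): print([(v,int(hsv[v,u0,1]),int(hsv[v,u0,2])) for v in range(196,250,3)])
for v in (228,234,240,246,252): print(v,[(u,int(hsv[v,u,2])) for u in range(264,376,6)])
for q in ((314,100),(315.5,160)): print(onz(W,*q,.051))
for v in (93,96): print('end',v,onz(W,314,v,.051),onz(W,314,v,.027))
for v in (222,228,234): print('headtop?',v,onz(W,317,v,.074), 'bottom',onz(W,317,v,.004))
```

```text
90 297 319
92 297 320
94 298 320
96 298 320
100 298 320
120 300 322
140 302 323
160 304 325
[(196, 179, 117), (199, 178, 116), (202, 181, 117), (205, 186, 115), (208, 194, 112), (211, 190, 114), (214, 189, 109), (217, 169, 104), (220, 154, 104), (223, 154, 104), (226, 155, 105), (229, 154, 109), (232, 144, 135), (235, 144, 136), (238, 144, 138), (241, 145, 137), (244, 144, 135), (247, 139, 130)]
[(196, 172, 108), (199, 177, 105), (202, 172, 107), (205, 181, 107), (208, 180, 112), (211, 174, 116), (214, 176, 116), (217, 186, 107), (220, 156, 106), (223, 160, 107), (226, 154, 109), (229, 157, 120), (232, 146, 138), (235, 144, 135), (238, 144, 131), (241, 144, 129), (244, 145, 132), (247, 145, 134)]
228 [(264, 119), (270, 107), (276, 102), (282, 107), (288, 108), (294, 111), (300, 110), (306, 106), (312, 107), (318, 113), (324, 109), (330, 118), (336, 121), (342, 125), (348, 125), (354, 117), (360, 115), (366, 110), (372, 104)]
234 [(264, 117), (270, 105), (276, 117), (282, 111), (288, 110), (294, 141), (300, 138), (306, 134), (312, 137), (318, 130), (324, 132), (330, 136), (336, 135), 
[... 555 characters left out ...]
 101), (276, 108), (282, 118), (288, 116), (294, 134), (300, 139), (306, 133), (312, 131), (318, 135), (324, 134), (330, 126), (336, 130), (342, 136), (348, 131), (354, 93), (360, 108), (366, 112), (372, 119)]
[0.37275143 0.29413402 0.051     ]
[0.41825347 0.31289788 0.051     ]
end 93 [0.36772166 0.29221404 0.051     ] [0.36624483 0.29128717 0.027     ]
end 96 [0.36986915 0.29303378 0.051     ] [0.36859816 0.29218549 0.027     ]
headtop? 222 [0.46308243 0.33165995 0.074     ] bottom [0.48769561 0.34082636 0.004     ]
headtop? 228 [0.46809487 0.33359056 0.074     ] bottom [0.4942511 0.3433513 0.004    ]
headtop? 234 [0.47316727 0.33554428 0.074     ] bottom [0.50088501 0.34590646 0.004     ]
```

Run:
```python
from h import *
W=load('w7.png')
a=onz(W,309.,100,.051);b=onz(W,314.5,160,.051);n=onz(W,321.5,231,.074)
print(a,b,n,'dir',np.degrees(np.arctan2(*(a-b)[1::-1]))%360,'dir w head',np.degrees(np.arctan2(*(a-n)[1::-1]))%360)
l=onz(W,291.5,242,.074);r=onz(W,353,242,.074);print('head w',np.linalg.norm(l-r),l,r)
d=(a-n)[:2];d/=np.linalg.norm(d);H=n[:2]-.025*d;print('head',H,'grip',H+.05*d)
g=H+.05*d; plan([(*g,.05,np.degrees(np.arctan2(d[1],d[0]))-90),(*g,.004,np.degrees(np.arctan2(d[1],d[0]))-90)])
```

```text
[0.37422849 0.29031369 0.051     ] [0.41856597 0.31208935 0.051     ] [0.46925438 0.33810612 0.074     ] dir 206.15724169751923 dir w head 206.69970103580232
head w 0.052457183150318235 [0.48786376 0.31789435 0.074     ] [0.46894497 0.36682119 0.074     ]
head [0.49158873 0.34933898] grip [0.44692004 0.32687326]
[0.447 0.327 0.05 ] shift [0.002 0.001 0.164] turn [ 0.     0.003 -0.188]
[0.447 0.327 0.004] shift [0.003 0.001 0.256] turn [ 0.     0.003 -0.188]
```

Call:
step_arm:
  series:
    - {"x": 0.003,"y": 0.001,"z": 0.06,"ax": 0,"ay": 0,"az": -0.19,"grip": -1}
    - {"x": 0.003,"y": 0.001,"z": 0.12,"ax": 0,"ay": 0,"az": -0.19,"grip": -1}
    - {"x": 0.003,"y": 0.001,"z": 0.18,"ax": 0,"ay": 0,"az": -0.19,"grip": -1}
    - {"x": 0.003,"y": 0.001,"z": 0.22,"ax": 0,"ay": 0,"az": -0.19,"grip": -1}
    - {"x": 0.003,"y": 0.001,"z": 0.25,"ax": 0,"ay": 0,"az": -0.19,"grip": -1}
    - {"x": 0.003,"y": 0.001,"z": 0.255,"ax": 0,"ay": 0,"az": -0.19,"grip": -1}
    - {"x": 0.003,"y": 0.001,"z": 0.255,"ax": 0,"ay": 0,"az": -0.19,"grip": -1}

```text
time: 12.6
tool_pos: [0.4458, 0.327, 0.0036]
tcp_rot: [-0.73, 3.055, 0.0]
wrist_force: [-0.1, 0.1, -0.5]
width: 1.001
grip_force: 0.0
```

Call:
step_arm:
  series:
    - {"x": 0,"y": 0,"z": 0.008,"ax": 0,"ay": 0,"az": 0,"grip": -1}
    - {"x": 0,"y": 0,"z": 0.008,"ax": 0,"ay": 0,"az": 0,"grip": -1}
    - {"x": 0,"y": 0,"z": 0.008,"ax": 0,"ay": 0,"az": 0,"grip": -1}

```text
time: 12.9
tool_pos: [0.4459, 0.3274, 0.0001]
tcp_rot: [-0.731, 3.054, 0.001]
wrist_force: [-0.2, -0.1, -0.3]
width: 0.999
grip_force: 0.0
```

Call:
step_arm:
  force: 100
  series:
    - {"x": 0,"y": 0,"z": 0.01,"ax": 0,"ay": 0,"az": 0,"grip": -1}
    - {"x": 0,"y": 0,"z": 0.01,"ax": 0,"ay": 0,"az": 0,"grip": -1}
    - {"x": 0,"y": 0,"z": 0.01,"ax": 0,"ay": 0,"az": 0,"grip": 1}
    - {"x": 0,"y": 0,"z": 0.01,"ax": 0,"ay": 0,"az": 0,"grip": 1}
    - {"x": 0,"y": 0,"z": 0.01,"ax": 0,"ay": 0,"az": 0,"grip": 1}
    - {"x": 0,"y": 0,"z": 0.01,"ax": 0,"ay": 0,"az": 0,"grip": 1}
    - {"x": 0,"y": 0,"z": 0.01,"ax": 0,"ay": 0,"az": 0,"grip": 1}
    - {"x": 0,"y": 0,"z": 0.01,"ax": 0,"ay": 0,"az": 0,"grip": 1}

```text
time: 13.7
tool_pos: [0.4456, 0.327, -0.0054]
tcp_rot: [-0.731, 3.055, -0.0]
wrist_force: [0.4, -1.1, 3.4]
width: 0.22
grip_force: 96.9
```

Gripped (width 0.22, about 19 mm, matching the 20 mm handle). Lift gently.

Call:
step_arm:
  series:
    - {"x": 0,"y": 0,"z": -0.02,"ax": 0,"ay": 0,"az": 0,"grip": 1}
    - {"x": 0,"y": 0,"z": -0.06,"ax": 0,"ay": 0,"az": 0,"grip": 1}
    - {"x": 0,"y": 0,"z": -0.11,"ax": 0,"ay": 0,"az": 0,"grip": 1}
    - {"x": 0,"y": 0,"z": -0.17,"ax": 0,"ay": 0,"az": 0,"grip": 1}
    - {"x": 0,"y": 0,"z": -0.2,"ax": 0,"ay": 0,"az": 0,"grip": 1}
    - {"x": 0,"y": 0,"z": -0.2,"ax": 0,"ay": 0,"az": 0,"grip": 1}
    - {"x": 0,"y": 0,"z": -0.2,"ax": 0,"ay": 0,"az": 0,"grip": 1}

```text
time: 14.4
tool_pos: [0.4448, 0.3267, 0.0936]
tcp_rot: [0.731, -3.055, 0.0]
wrist_force: [0.0, -0.4, -3.4]
width: 0.217
grip_force: 96.9
```

Run:
```python
from h import *
s=bot.read_state();print(s['tool_pos'],s['wrist_force'],s['torque'],s['width'],s['grip_force'])
W=shot('wrist','w8.png'); hsv=cv2.cvtColor(W['img'],cv2.COLOR_RGB2HSV)
sat=hsv[:,:,1]
print('tcp',proj(W,s['tool_pos']))
for u in (300,310,320,330,340): print(u,[(int(sat[v,u]),int(hsv[v,u,2])) for v in range(150,300,8)])
p=rest(-.121,0); g=p-.05*ex; print('pin',p,'grip',g)
plan([(*g,.095,80.8),(*g,.055,80.8)])
```

```text
[0.44478963 0.32665695 0.09364678] [ 0.00388864 -0.37160851 -3.39116518] [-0.04234592  0.08507437 -0.04979394] 0.21664347262330008 96.9432270526886
tcp [317.50718098 230.48931486]
300 [(174, 126), (171, 125), (174, 126), (180, 126), (181, 124), (186, 125), (184, 125), (186, 126), (190, 122), (187, 124), (181, 124), (189, 124), (185, 123), (194, 122), (195, 123), (196, 120), (189, 119), (197, 119), (189, 120)]
310 [(168, 123), (171, 122), (167, 122), (174, 123), (176, 122), (173, 124), (175, 124), (176, 123), (179, 121), (179, 121), (183, 121), (186, 122), (182, 119), (188, 118), (182, 119), (181, 117), (181, 117), (185, 117), (183, 117)]
320 [(164, 120), (168, 120), (175, 118), (176, 120), (179, 120), (179, 120), (184, 118), (180, 119), (179, 117), (179, 117), (180, 119), (184, 118), (182, 119), (184, 118), (187, 117), (190, 117), (176, 120), (182, 116), (181, 117)]
330 [(169, 122), (171, 121), (164, 123), (171, 122), (179, 120), (177, 121), (177, 121), (181, 121), (178, 122), (178, 122), (185, 121), (178, 123), (182, 122), (181, 121), (189, 119), (187, 120), (191, 120), (186, 118), (183, 120)]
340 [(172, 108), (172, 107), (170, 105), (175, 105), (173, 103), (174, 101), (179, 101), (180, 98), (174, 98), (188, 92), (187, 90), (190, 86), (176, 81), (154, 53), (142, 43), (128, 34), (66, 31), (82, 31), (85, 30)]
pin [0.52855651 0.05734562] grip [0.4791997  0.06533968]
[0.479 0.065 0.095] shift [ 0.174 -0.497 -0.004] turn [-0.002 -0.005  1.204]
[0.479 0.065 0.055] shift [ 0.173 -0.497  0.076] turn [-0.002 -0.005  1.204]
```

The mallet is held (3.4 N). Its face bottom = reading + 9.4 mm, so pin contact should come at a reading of about 0.067 and flush at about 0.051.

Call:
step_arm:
  series:
    - {"x": 0.02,"y": -0.06,"z": -0.02,"ax": 0,"ay": 0,"az": 0.12,"grip": 1}
    - {"x": 0.04,"y": -0.12,"z": -0.03,"ax": 0,"ay": 0,"az": 0.25,"grip": 1}
    - {"x": 0.065,"y": -0.19,"z": -0.03,"ax": 0,"ay": 0,"az": 0.4,"grip": 1}
    - {"x": 0.09,"y": -0.26,"z": -0.03,"ax": 0,"ay": 0,"az": 0.55,"grip": 1}
    - {"x": 0.115,"y": -0.33,"z": -0.03,"ax": 0,"ay": 0,"az": 0.7,"grip": 1}
    - {"x": 0.14,"y": -0.4,"z": -0.03,"ax": 0,"ay": 0,"az": 0.85,"grip": 1}
    - {"x": 0.16,"y": -0.46,"z": -0.03,"ax": 0,"ay": 0,"az": 0.97,"grip": 1}
    - {"x": 0.173,"y": -0.497,"z": -0.03,"ax": 0,"ay": 0,"az": 1,"grip": 1}
    - {"x": 0.173,"y": -0.497,"z": -0.03,"ax": 0,"ay": 0,"az": 1,"grip": 1}
    - {"x": 0.173,"y": -0.497,"z": -0.03,"ax": 0,"ay": 0,"az": 1,"grip": 1}

```text
time: 15.45
tool_pos: [0.4794, 0.0661, 0.1076]
tcp_rot: [-0.086, -3.137, -0.0]
wrist_force: [0.5, 1.0, -3.2]
width: 0.216
grip_force: 98.5
```

Run:
```python
from h import *
s=bot.read_state();print(s['tool_pos'])
p=rest(-.121,0); g=p-.05*ex
plan([(*g,.08,80.8)])
S=shot('scene','s9.png'); T=shot('top','t9.png')
# head top expected
zt=s['tool_pos'][2]+.0094+.07
for c,n in((S,'S'),(T,'T')):
    h=s['tool_pos'][:2]; R=Ro.from_rotvec(s['tcp_rot']).as_matrix(); X=np.array(s['tool_pos'])-.05*R[:,0]; print(n,'exp head top centre',proj(c,(*X[:2],zt)),'bottom',proj(c,(*X[:2],zt-.07)))
def quad(c,x0,x1,y0,y1):
    hsv=cv2.cvtColor(c['img'][y0:y1,x0:x1],cv2.COLOR_RGB2HSV); print([tuple(int(k) for k in hsv[(y1-y0)//2,u]) for u in range(0,x1-x0,6)])
quad(S,310,400,170,230)
```

```text
[0.47940606 0.06605544 0.10764878]
[0.479 0.065 0.08 ] shift [ 0.    -0.001  0.055] turn [-0.    -0.006  0.202]
S exp head top centre [349.78649033 182.6637581 ] bottom [346.95617074 202.33885713]
T exp head top centre [291.96638443 219.55847874] bottom [294.67210991 222.78203335]
[(32, 33, 146), (16, 143, 75), (17, 103, 82), (33, 32, 150), (18, 90, 91), (15, 95, 83), (16, 103, 79), (15, 99, 80), (21, 103, 87), (29, 39, 130), (30, 38, 136), (31, 38, 142), (34, 36, 147), (33, 35, 144), (30, 34, 148)]
```

Call:
step_arm:
  series:
    - {"x": 0,"y": -0.001,"z": 0.02,"ax": 0,"ay": 0,"az": 0.1,"grip": 1}
    - {"x": 0,"y": -0.001,"z": 0.04,"ax": 0,"ay": 0,"az": 0.2,"grip": 1}
    - {"x": 0,"y": -0.001,"z": 0.055,"ax": 0,"ay": 0,"az": 0.2,"grip": 1}
    - {"x": 0,"y": -0.001,"z": 0.066,"ax": 0,"ay": 0,"az": 0.2,"grip": 1}
    - {"x": 0,"y": -0.001,"z": 0.066,"ax": 0,"ay": 0,"az": 0.2,"grip": 1}
    - {"x": 0,"y": -0.001,"z": 0.066,"ax": 0,"ay": 0,"az": 0.2,"grip": 1}

```text
time: 16.15
tool_pos: [0.4807, 0.066, 0.0763]
tcp_rot: [-0.247, -3.132, 0.0]
wrist_force: [0.0, 0.6, -2.3]
width: 0.213
grip_force: 98.1
```

Call:
step_arm:
  series:
    - {"x": 0,"y": 0,"z": 0.006,"ax": 0,"ay": 0,"az": 0,"grip": 1}
    - {"x": 0,"y": 0,"z": 0.012,"ax": 0,"ay": 0,"az": 0,"grip": 1}
    - {"x": 0,"y": 0,"z": 0.018,"ax": 0,"ay": 0,"az": 0,"grip": 1}
    - {"x": 0,"y": 0,"z": 0.018,"ax": 0,"ay": 0,"az": 0,"grip": 1}

```text
time: 16.55
tool_pos: [0.4804, 0.0656, 0.0669]
tcp_rot: [-0.249, -3.131, 0.0]
wrist_force: [0.4, 0.2, -2.0]
width: 0.212
grip_force: 98.2
```

Call:
step_arm:
  series:
    - {"x": 0,"y": 0,"z": 0.005,"ax": 0,"ay": 0,"az": 0,"grip": 1}
    - {"x": 0,"y": 0,"z": 0.01,"ax": 0,"ay": 0,"az": 0,"grip": 1}
    - {"x": 0,"y": 0,"z": 0.01,"ax": 0,"ay": 0,"az": 0,"grip": 1}

```text
time: 16.85
tool_pos: [0.4807, 0.0657, 0.0623]
tcp_rot: [0.249, 3.132, -0.0]
wrist_force: [-1.8, 0.6, -0.4]
width: 0.215
grip_force: 98.7
```

Call:
step_arm:
  series:
    - {"x": 0,"y": 0,"z": 0.004,"ax": 0,"ay": 0,"az": 0,"grip": 1}
    - {"x": 0,"y": 0,"z": 0.008,"ax": 0,"ay": 0,"az": 0,"grip": 1}
    - {"x": 0,"y": 0,"z": 0.012,"ax": 0,"ay": 0,"az": 0,"grip": 1}
    - {"x": 0,"y": 0,"z": 0.012,"ax": 0,"ay": 0,"az": 0,"grip": 1}

```text
time: 17.25
tool_pos: [0.4808, 0.0657, 0.0561]
tcp_rot: [0.249, 3.131, -0.0]
wrist_force: [-1.0, -0.3, 0.8]
width: 0.215
grip_force: 98.7
```

Call:
step_arm:
  series:
    - {"x": 0,"y": 0,"z": 0.004,"ax": 0,"ay": 0,"az": 0,"grip": 1}
    - {"x": 0,"y": 0,"z": 0.008,"ax": 0,"ay": 0,"az": 0,"grip": 1}
    - {"x": 0,"y": 0,"z": 0.01,"ax": 0,"ay": 0,"az": 0,"grip": 1}
    - {"x": 0,"y": 0,"z": 0.01,"ax": 0,"ay": 0,"az": 0,"grip": 1}

```text
time: 17.65
tool_pos: [0.4808, 0.0657, 0.0511]
tcp_rot: [0.249, 3.132, -0.0]
wrist_force: [-1.9, -1.0, -0.0]
width: 0.216
grip_force: 98.8
```

Run:
```python
from h import *
for _ in range(2):
    s=bot.read_state();print(s['tool_pos'],s['wrist_force'],s['torque'])
S=shot('scene','s10.png');W=shot('wrist','w10.png')
# pitch: handle far-end edge row in wrist image vs at lift (w8); scene head top brightness boundary
for f in('w8.png','w10.png'):
    w=load(f);h=cv2.cvtColor(w['img'],cv2.COLOR_RGB2HSV); print(f,[int(h[v,317,1]) for v in range(0,150,6)],[ (u,int(h[60,u,1])) for u in range(280,360,6)])
# scene: profile down the column through head
h=cv2.cvtColor(S['img'],cv2.COLOR_RGB2HSV)
for u in (340,348): print(u,[(v,int(h[v,u,0]),int(h[v,u,1]),int(h[v,u,2])) for v in range(180,232,3)])
p=rest(-.121,0)
for z in (.06,.13): print(z,[proj(S,(*rest(-.121+a,b),z)).round(0) for a,b in((.025,.028),(.025,-.028),(-.025,.028),(-.025,-.028))])
```

```text
[0.48077522 0.0657057  0.05113189] [-1.93876217 -0.98660345 -0.0442274 ] [-0.12159804  0.21463328 -0.04428286]
[0.48077522 0.0657057  0.05113189] [-1.93876217 -0.98660345 -0.0442274 ] [-0.12159804  0.21463328 -0.04428286]
w8.png [37, 36, 37, 35, 35, 35, 35, 66, 162, 160, 161, 158, 165, 164, 163, 161, 162, 166, 167, 159, 158, 166, 159, 165, 171] [(280, 34), (286, 32), (292, 33), (298, 158), (304, 159), (310, 161), (316, 158), (322, 162), (328, 165), (334, 162), (340, 160), (346, 154), (352, 34), (358, 37)]
w10.png [36, 34, 36, 35, 35, 37, 36, 42, 159, 153, 161, 159, 159, 162, 165, 164, 161, 162, 165, 165, 161, 160, 163, 168, 166] [(280, 34), (286, 36), (292, 35), (298, 165), (304, 163), (310, 161), (316, 153), (322, 160), (328, 169), (334, 159), (340, 158), (346, 147), (352, 34), (358, 34)]
340 [(180, 33, 37, 151), (183, 35, 35, 147), (186, 31, 38, 149), (189, 26, 48, 143), (192, 18, 113, 140), (195, 19, 122, 136), (198, 18, 113, 135), (201, 19, 122, 138), (204, 18, 116, 136), (207, 17, 106, 108), (210, 18, 96, 85), (213, 18, 99, 88), (216, 19, 107, 86), (219, 18, 102, 85), (222, 18, 105, 85), (225, 16, 106, 84), (228, 19, 112, 82), (231, 17, 114, 76)]
348 [(180, 30, 31, 147), (183, 33, 34, 151), (186, 29, 42, 147), (189, 18, 118, 141), (192, 18, 118, 140), (195, 17, 116, 138), (198, 19, 125, 135), (201, 19, 126, 138), (204, 19, 123, 137), (207, 16, 123, 124), (210, 17, 96, 82), (213, 13, 110, 86), (216, 18, 106, 82), (219, 15, 108, 83), (222, 20, 115, 80), (225, 16, 124, 82), (228, 17, 135, 98), (231, 18, 124, 136)]
0.06 [array([341., 228.]), array([328., 211.]), array([359., 219.]), array([345., 203.])]
0.13 [array([344., 210.]), array([330., 193.]), array([362., 201.]), array([348., 185.])]
```

No pitch slip: the handle end stays at row 44–45. Press the last bit until the face bears on the leg.

Call:
step_arm:
  series:
    - {"x": 0,"y": 0,"z": 0.002,"ax": 0,"ay": 0,"az": 0,"grip": 1}
    - {"x": 0,"y": 0,"z": 0.004,"ax": 0,"ay": 0,"az": 0,"grip": 1}
    - {"x": 0,"y": 0,"z": 0.004,"ax": 0,"ay": 0,"az": 0,"grip": 1}

```text
time: 18.05
tool_pos: [0.4807, 0.0658, 0.0504]
tcp_rot: [-0.248, -3.131, -0.0]
wrist_force: [-6.0, -0.3, 9.6]
width: 0.214
grip_force: 100.2
```

Call:
step_arm:
  series:
    - {"x": 0,"y": 0,"z": 0.002,"ax": 0,"ay": 0,"az": 0,"grip": 1}
    - {"x": 0,"y": 0,"z": 0.004,"ax": 0,"ay": 0,"az": 0,"grip": 1}
    - {"x": 0,"y": 0,"z": 0.004,"ax": 0,"ay": 0,"az": 0,"grip": 1}

```text
time: 18.35
tool_pos: [0.4807, 0.0661, 0.0502]
tcp_rot: [-0.249, -3.131, -0.001]
wrist_force: [-13.0, 0.4, 22.4]
width: 0.218
grip_force: 102.3
```

Bottomed: 22 N with no further travel. Lift off, check the pin, and work out the pad placing.

Call:
step_arm:
  series:
    - {"x": 0,"y": 0,"z": -0.02,"ax": 0,"ay": 0,"az": 0,"grip": 1}
    - {"x": 0,"y": 0,"z": -0.07,"ax": 0,"ay": 0,"az": 0,"grip": 1}
    - {"x": 0,"y": 0.04,"z": -0.12,"ax": 0,"ay": 0,"az": -0.1,"grip": 1}
    - {"x": -0.02,"y": 0.12,"z": -0.12,"ax": 0,"ay": 0,"az": -0.3,"grip": 1}
    - {"x": -0.03,"y": 0.2,"z": -0.12,"ax": 0,"ay": 0,"az": -0.5,"grip": 1}
    - {"x": -0.04,"y": 0.28,"z": -0.12,"ax": 0,"ay": 0,"az": -0.7,"grip": 1}
    - {"x": -0.04,"y": 0.36,"z": -0.12,"ax": 0,"ay": 0,"az": -0.9,"grip": 1}
    - {"x": -0.04,"y": 0.42,"z": -0.12,"ax": 0,"ay": 0,"az": -1,"grip": 1}
    - {"x": -0.04,"y": 0.45,"z": -0.12,"ax": 0,"ay": 0,"az": -1,"grip": 1}
    - {"x": -0.04,"y": 0.45,"z": -0.12,"ax": 0,"ay": 0,"az": -1,"grip": 1}
    - {"x": -0.04,"y": 0.45,"z": -0.12,"ax": 0,"ay": 0,"az": -1,"grip": 1}

```text
time: 19.45
tool_pos: [0.5353, 0.284, 0.1065]
tcp_rot: [0.57, -3.088, 0.002]
wrist_force: [0.6, 0.3, -1.8]
width: 0.216
grip_force: 98.2
```

Run:
```python
from h import *
s=bot.read_state();print(s['tool_pos'],s['wrist_force'])
T=shot('top','t11.png');S=shot('scene','s11.png')
X=(*rest(-.121,0),.06)
for n,c in(('T',T),('S',S)):
    print(n,'exp flush',proj(c,X),'exp up',proj(c,(*X[:2],.076))); u,v=proj(c,X).astype(int); print(pin(c,u-15,u+15,v-15,v+15))
w=load('w8.png'); h=cv2.cvtColor(shot('wrist','w11.png')['img'],cv2.COLOR_RGB2HSV); print('handle end',[(v,int(h[v,317,1])) for v in range(36,60,3)])
b=lambda u,v:(u/3+270-.33,v/3+190-.33)
pc=[onz(load('scene0.png'),*b(*p),.004) for p in [(460,222),(637,326),(548,487),(364,362)]];print('pad S',np.array(pc).round(4),np.mean(pc,0))
a=lambda u,v:(u/3+140-.33,v/3+140-.33)
print('rasp',[onz(load('top0.png'),*a(*p),.01).round(3) for p in((20,240),(122,218),(182,206))])
d=np.array([np.cos(np.radians(206.3)),np.sin(np.radians(206.3))]);g=np.array([.506,.3405])+.0505*d
plan([(*g,.09,116.3),(*g,-.0055,116.3)])
```

```text
[0.535348   0.28399551 0.10648041] [ 0.57391688  0.26001456 -1.84038166]
T exp flush [299.19951453 225.40606883] exp up [298.72665361 224.79721481]
[(np.float64(1.0), array([298., 225.]), np.int32(21))]
S exp flush [343.41329832 215.0454554 ] exp up [343.95605204 211.11963609]
[(np.float64(1.0), array([344.5, 216.3]), np.int32(14))]
handle end [(36, 33), (39, 35), (42, 66), (45, 160), (48, 159), (51, 154), (54, 152), (57, 153)]
pad S [[0.4493 0.2553 0.004 ]
 [0.4152 0.3987 0.004 ]
 [0.5628 0.4311 0.004 ]
 [0.5936 0.2866 0.004 ]] [0.50522769 0.34292265 0.004     ]
rasp [array([0.546, 0.437, 0.01 ]), array([0.565, 0.352, 0.01 ]), array([0.574, 0.303, 0.01 ])]
[0.461 0.318 0.09 ] shift [0.115 0.118 0.034] turn [-0.001 -0.002 -0.182]
[ 0.461  0.318 -0.006] shift [0.115 0.119 0.225] turn [-0.001 -0.002 -0.182]
```

The pin now reads as a flush disc: scene row 216.3 against 213.5 when up, with no side visible. Now place the mallet on the pad.

Call:
step_arm:
  series:
    - {"x": 0.05,"y": 0.05,"z": 0,"ax": 0,"ay": 0,"az": -0.1,"grip": 1}
    - {"x": 0.1,"y": 0.1,"z": 0.02,"ax": 0,"ay": 0,"az": -0.18,"grip": 1}
    - {"x": 0.115,"y": 0.119,"z": 0.06,"ax": 0,"ay": 0,"az": -0.18,"grip": 1}
    - {"x": 0.115,"y": 0.119,"z": 0.11,"ax": 0,"ay": 0,"az": -0.18,"grip": 1}
    - {"x": 0.115,"y": 0.119,"z": 0.15,"ax": 0,"ay": 0,"az": -0.18,"grip": 1}
    - {"x": 0.115,"y": 0.119,"z": 0.18,"ax": 0,"ay": 0,"az": -0.18,"grip": 1}
    - {"x": 0.115,"y": 0.119,"z": 0.2,"ax": 0,"ay": 0,"az": -0.18,"grip": 1}
    - {"x": 0.115,"y": 0.119,"z": 0.21,"ax": 0,"ay": 0,"az": -0.18,"grip": 1}
    - {"x": 0.115,"y": 0.119,"z": 0.21,"ax": 0,"ay": 0,"az": -0.18,"grip": 1}
    - {"x": 0.115,"y": 0.119,"z": 0.21,"ax": 0,"ay": 0,"az": -0.18,"grip": 1}

```text
time: 20.6
tool_pos: [0.4618, 0.3201, 0.0031]
tcp_rot: [-0.715, 3.058, 0.001]
wrist_force: [0.6, 0.7, -3.6]
width: 0.219
grip_force: 98.3
```

Call:
step_arm:
  series:
    - {"x": 0,"y": 0,"z": 0.003,"ax": 0,"ay": 0,"az": 0,"grip": 1}
    - {"x": 0,"y": 0,"z": 0.006,"ax": 0,"ay": 0,"az": 0,"grip": 1}
    - {"x": 0,"y": 0,"z": 0.006,"ax": 0,"ay": 0,"az": 0,"grip": 1}

```text
time: 20.9
tool_pos: [0.4611, 0.3199, -0.0005]
tcp_rot: [-0.715, 3.059, 0.0]
wrist_force: [-0.1, -1.1, -3.3]
width: 0.214
grip_force: 98.3
```

Call:
step_arm:
  series:
    - {"x": 0,"y": 0,"z": 0.003,"ax": 0,"ay": 0,"az": 0,"grip": 1}
    - {"x": 0,"y": 0,"z": 0.006,"ax": 0,"ay": 0,"az": 0,"grip": 1}
    - {"x": 0,"y": 0,"z": 0.009,"ax": 0,"ay": 0,"az": 0,"grip": 1}
    - {"x": 0,"y": 0,"z": 0.009,"ax": 0,"ay": 0,"az": 0,"grip": 1}

```text
time: 21.3
tool_pos: [0.4611, 0.3199, -0.0052]
tcp_rot: [-0.715, 3.059, 0.0]
wrist_force: [-0.3, -0.4, -2.8]
width: 0.213
grip_force: 98.5
```

Call:
step_arm:
  series:
    - {"x": 0,"y": 0,"z": 0.002,"ax": 0,"ay": 0,"az": 0,"grip": 1}
    - {"x": 0,"y": 0,"z": 0.002,"ax": 0,"ay": 0,"az": 0,"grip": 1}

```text
time: 21.5
tool_pos: [0.4611, 0.3199, -0.0054]
tcp_rot: [0.715, -3.059, -0.0]
wrist_force: [-4.0, -2.2, 4.4]
width: 0.213
grip_force: 99.4
```

Contact. Release and rise.

Call:
step_arm:
  force: 40
  series:
    - {"x": 0,"y": 0,"z": 0.001,"ax": 0,"ay": 0,"az": 0,"grip": -0.3}
    - {"x": 0,"y": 0,"z": 0.001,"ax": 0,"ay": 0,"az": 0,"grip": -1}
    - {"x": 0,"y": 0,"z": 0.001,"ax": 0,"ay": 0,"az": 0,"grip": -1}
    - {"x": 0,"y": 0,"z": 0.001,"ax": 0,"ay": 0,"az": 0,"grip": -1}
    - {"x": 0,"y": 0,"z": -0.03,"ax": 0,"ay": 0,"az": 0,"grip": -1}
    - {"x": 0,"y": 0,"z": -0.09,"ax": 0,"ay": 0,"az": 0,"grip": -1}
    - {"x": 0,"y": 0,"z": -0.18,"ax": 0,"ay": 0,"az": 0,"grip": -1}
    - {"x": 0,"y": 0,"z": -0.28,"ax": 0,"ay": 0,"az": 0,"grip": -1}
    - {"x": 0,"y": 0,"z": -0.36,"ax": 0,"ay": 0,"az": 0,"grip": -1}
    - {"x": 0,"y": 0,"z": -0.36,"ax": 0,"ay": 0,"az": 0,"grip": -1}

```text
time: 22.5
tool_pos: [0.4656, 0.3228, 0.1833]
tcp_rot: [-0.712, 3.045, 0.008]
wrist_force: [0.7, 0.8, -0.5]
width: 0.999
grip_force: 0.0
```

Run:
```python
from h import *
s=bot.read_state();print(s['tool_pos'])
# mallet check in scene: bright head top
S=shot('scene','s12.png'); W=shot('wrist','w12.png')
h=cv2.cvtColor(W['img'],cv2.COLOR_RGB2HSV)
H=np.array([.5064,.3423]);d=np.array([np.cos(np.radians(206.3)),np.sin(np.radians(206.3))]);n=np.array([-d[1],d[0]])
print('pred head top corners',[proj(W,(*(H+a*.025*d+b*.028*n),.074)).round(0) for a,b in((1,1),(1,-1),(-1,1),(-1,-1))])
v,=[int(proj(W,(*(H+.012*d),.074))[1])]; print(v,[(u,int(h[v,u,2])) for u in range(250,400,6)])
print([(vv,int(h[vv,318,1]),int(h[vv,318,2])) for vv in range(180,280,5)])
# panel: two views, sharp long edge corners from pan.png reading
T=load('top0.png');S0=load('scene0.png')
tp=lambda u,v:(u/4+400-.375,v/4+170-.375); sp=lambda u,v:((u-400)/4+210-.375,v/4+110-.375)
for q in((95,113),(165,417),(250,77),(322,388)): print('slab T',onz(T,*tp(*q),.014))
for q in((462,185),(562,250),(735,103)): print('slab S',onz(S0,*sp(*q),.014))
for q in((462,190),(562,257),(735,108)): print('slab S bot',onz(S0,*sp(*q),0))
for q in((200,158),(228,325)): print('ribT',onz(T,*tp(*q),.044))
```

```text
[0.46564735 0.32277496 0.18333708]
pred head top corners [array([289., 210.]), array([345., 210.]), array([291., 255.]), array([344., 255.])]
222 [(250, 147), (256, 106), (262, 102), (268, 108), (274, 109), (280, 97), (286, 113), (292, 138), (298, 134), (304, 139), (310, 132), (316, 136), (322, 135), (328, 131), (334, 132), (340, 137), (346, 116), (352, 109), (358, 126), (364, 116), (370, 113), (376, 148), (382, 148), (388, 145), (394, 150)]
[(180, 175, 115), (185, 176, 113), (190, 178, 112), (195, 176, 113), (200, 173, 99), (205, 154, 104), (210, 145, 127), (215, 139, 134), (220, 138, 139), (225, 143, 134), (230, 141, 137), (235, 138, 129), (240, 142, 129), (245, 144, 135), (250, 141, 137), (255, 45, 96), (260, 19, 122), (265, 37, 139), (270, 38, 142), (275, 34, 148)]
slab T [ 0.59858298 -0.23933389  0.014     ]
slab T [ 0.41646532 -0.27570505  0.014     ]
slab T [ 0.62063056 -0.33558507  0.014     ]
slab T [ 0.43254441 -0.37129001  0.014     ]
slab S [ 0.61939119 -0.32669865  0.014     ]
slab S [ 0.60075071 -0.23258372  0.014     ]
slab S [ 0.41930673 -0.26887833  0.014     ]
slab S bot [ 0.61623672 -0.33502233  0.        ]
slab S bot [ 0.59833123 -0.23824738  0.        ]
slab S bot [ 4.13579103e-01 -2.76238961e-01  1.11022302e-16]
ribT [ 0.56728823 -0.29379929  0.044     ]
ribT [ 0.46974186 -0.30648218  0.044     ]
```

The mallet stands as predicted: head top columns 289–345, rows 210–253. Panel estimate: (0.518, -0.302), long axis at 11.3°. Move above it.

Run:
```python
from h import *
plan([(.49,.0,.18,101.3),(.518,-.302,.16,101.3)])
```

```text
[0.49 0.   0.18] shift [ 0.234 -0.599 -0.008] turn [0.002 0.009 0.501]
[ 0.518 -0.302  0.16 ] shift [ 0.452 -1.166  0.031] turn [0.002 0.009 0.501]
```

Call:
step_arm:
  series:
    - {"x": 0.03,"y": -0.08,"z": 0,"ax": 0,"ay": 0,"az": 0.1,"grip": -1}
    - {"x": 0.065,"y": -0.168,"z": 0,"ax": 0,"ay": 0,"az": 0.3,"grip": -1}
    - {"x": 0.1,"y": -0.258,"z": 0,"ax": 0,"ay": 0,"az": 0.5,"grip": -1}
    - {"x": 0.135,"y": -0.348,"z": 0,"ax": 0,"ay": 0,"az": 0.5,"grip": -1}
    - {"x": 0.17,"y": -0.438,"z": 0,"ax": 0,"ay": 0,"az": 0.5,"grip": -1}
    - {"x": 0.205,"y": -0.528,"z": 0,"ax": 0,"ay": 0,"az": 0.5,"grip": -1}
    - {"x": 0.24,"y": -0.618,"z": 0,"ax": 0,"ay": 0,"az": 0.5,"grip": -1}
    - {"x": 0.275,"y": -0.708,"z": 0,"ax": 0,"ay": 0,"az": 0.5,"grip": -1}
    - {"x": 0.31,"y": -0.798,"z": 0,"ax": 0,"ay": 0,"az": 0.5,"grip": -1}
    - {"x": 0.345,"y": -0.888,"z": 0,"ax": 0,"ay": 0,"az": 0.5,"grip": -1}
    - {"x": 0.37,"y": -0.96,"z": 0,"ax": 0,"ay": 0,"az": 0.5,"grip": -1}
    - {"x": 0.385,"y": -1,"z": 0,"ax": 0,"ay": 0,"az": 0.5,"grip": -1}

```text
time: 23.8
tool_pos: [0.5087, -0.2162, 0.1717]
tcp_rot: [0.306, -3.123, -0.002]
wrist_force: [0.6, 0.3, 0.2]
width: 1.004
grip_force: 0.0
```

Call:
step_arm:
  series:
    - {"x": 0.045,"y": -0.15,"z": 0.02,"ax": 0,"ay": 0,"az": 0,"grip": -1}
    - {"x": 0.045,"y": -0.19,"z": 0.03,"ax": 0,"ay": 0,"az": 0,"grip": -1}
    - {"x": 0.045,"y": -0.19,"z": 0.03,"ax": 0,"ay": 0,"az": 0,"grip": -1}
    - {"x": 0.045,"y": -0.19,"z": 0.03,"ax": 0,"ay": 0,"az": 0,"grip": -1}

```text
time: 24.2
tool_pos: [0.505, -0.3112, 0.1563]
tcp_rot: [0.306, -3.123, -0.005]
wrist_force: [-0.1, 0.7, -0.2]
width: 1.0
grip_force: 0.0
```

Run:
```python
from h import *
s=bot.read_state();print(s['tool_pos'],s['q'][5])
W=shot('wrist','w13.png')
Cn=np.array([.518,-.302]);d=np.array([np.cos(np.radians(11.3)),np.sin(np.radians(11.3))]);n=np.array([-d[1],d[0]])
P=lambda a,b,z:proj(W,(*(Cn+a*d+b*n),z)).round(0)
print('slab',[P(a,b,.014) for a,b in((.095,.05),(.095,-.05),(-.095,.05),(-.095,-.05))]);print('rib top',[P(a,b,.044) for a,b in((.04,.017),(.04,-.017),(-.04,.017),(-.04,-.017))])
g=cv2.cvtColor(W['img'],cv2.COLOR_RGB2GRAY)
for v in (130,150,170,190,210,225):
    r=cv2.GaussianBlur(g,(3,3),0)[v].astype(int); dif=np.abs(r[4:]-r[:-4]); pk=[(u+2,int(r[u+4]-r[u])) for u in range(150,500) if dif[u]>14 and dif[u]==dif[max(0,u-4):u+5].max()]; print(v,pk)
```

```text
[ 0.50497299 -0.3111842   0.15626712] -2.360618091371059
slab [array([364., 271.]), array([281., 271.]), array([372., 105.]), array([275., 105.])]
rib top [array([340., 239.]), array([308., 239.]), array([341., 163.]), array([307., 163.])]
130 [(311, 17), (334, -22), (338, 22), (339, 22)]
150 [(305, -21), (334, 48), (368, 16)]
170 [(338, 32), (367, 15), (368, 15)]
190 [(338, 32), (366, 18)]
210 [(338, 32), (366, 16)]
225 [(338, 30), (366, 15)]
```

Run:
```python
from h import *
W=load('w13.png');g=cv2.GaussianBlur(cv2.cvtColor(W['img'],cv2.COLOR_RGB2GRAY),(3,3),0)
for v in (170,200,225): print(v,g[v,300:380:2].tolist())
for u in (290,300,323,330,350,358): print(u,'near',[(v,int(g[v,u])) for v in range(88,122,3)])
for u in (312,318,324): print(u,'rib near end',[(v,int(g[v,u])) for v in range(135,185,3)])
for u in (350,358): print(u,'far',[(v,int(g[v,u])) for v in range(250,290,3)])
for u in (300,): print('left',[(x,int(g[200,x])) for x in range(262,312,3)])
```

```text
170 [134, 130, 120, 128, 130, 131, 130, 130, 130, 129, 129, 129, 128, 129, 128, 129, 129, 121, 100, 120, 132, 132, 132, 132, 133, 132, 132, 132, 132, 132, 132, 132, 125, 119, 132, 134, 136, 135, 134, 136]
200 [132, 131, 120, 123, 128, 128, 128, 128, 127, 127, 127, 127, 127, 128, 127, 128, 129, 117, 100, 124, 133, 133, 132, 132, 131, 132, 131, 131, 131, 131, 131, 130, 117, 125, 130, 128, 128, 130, 131, 131]
225 [132, 132, 124, 124, 129, 129, 129, 129, 129, 129, 129, 129, 130, 130, 131, 131, 131, 118, 103, 128, 133, 133, 133, 133, 132, 132, 130, 130, 130, 130, 131, 123, 117, 129, 132, 135, 136, 136, 135, 132]
290 near [(88, 134), (91, 130), (94, 131), (97, 135), (100, 137), (103, 132), (106, 130), (109, 130), (112, 130), (115, 120), (118, 127), (121, 117)]
300 near [(88, 135), (91, 135), (94, 135), (97, 134), (100, 133), (103, 127), (106, 131), (109, 131), (112, 131), (115, 131), (118, 129), (121, 120)]
323 near [(88, 132), (91, 133), (94, 136), (97, 135), (100, 133), (103, 126), (106, 132), (109, 132), (112, 131), (115, 132), (118, 131), (121, 131)]
330 near [(88, 136), (91, 135), (94
[... 943 characters left out ...]
23), (153, 122), (156, 117), (159, 112), (162, 119), (165, 127), (168, 128), (171, 128), (174, 129), (177, 129), (180, 129), (183, 129)]
350 far [(250, 132), (253, 133), (256, 130), (259, 114), (262, 125), (265, 131), (268, 128), (271, 132), (274, 134), (277, 132), (280, 132), (283, 135), (286, 134), (289, 134)]
358 far [(250, 132), (253, 132), (256, 132), (259, 133), (262, 133), (265, 134), (268, 128), (271, 130), (274, 127), (277, 130), (280, 132), (283, 135), (286, 131), (289, 136)]
left [(262, 131), (265, 135), (268, 135), (271, 137), (274, 131), (277, 130), (280, 133), (283, 133), (286, 132), (289, 132), (292, 132), (295, 132), (298, 132), (301, 132), (304, 120), (307, 126), (310, 128)]
```

Edges in the close wrist view: rib top columns 304–336 (predicted 307–340), slab near edge at row 103 (predicted 105). So the panel centre is (0.517, -0.306), matching the top view.

Run:
```python
from h import *
plan([(.5167,-.306,.05,101.3),(.5167,-.306,-.007,101.3)])
```

```text
[ 0.517 -0.306  0.05 ] shift [-0.024  0.003  0.214] turn [ 0.006 -0.005 -0.001]
[ 0.517 -0.306 -0.007] shift [-0.025  0.003  0.328] turn [ 0.006 -0.005 -0.001]
```

Call:
step_arm:
  force: 50
  series:
    - {"x": -0.024,"y": 0.003,"z": 0.06,"ax": 0,"ay": 0,"az": 0,"grip": -1}
    - {"x": -0.024,"y": 0.003,"z": 0.13,"ax": 0,"ay": 0,"az": 0,"grip": -1}
    - {"x": -0.024,"y": 0.003,"z": 0.2,"ax": 0,"ay": 0,"az": 0,"grip": -1}
    - {"x": -0.024,"y": 0.003,"z": 0.25,"ax": 0,"ay": 0,"az": 0,"grip": -1}
    - {"x": -0.024,"y": 0.003,"z": 0.28,"ax": 0,"ay": 0,"az": 0,"grip": -1}
    - {"x": -0.024,"y": 0.003,"z": 0.3,"ax": 0,"ay": 0,"az": 0,"grip": -1}
    - {"x": -0.024,"y": 0.003,"z": 0.3,"ax": 0,"ay": 0,"az": 0,"grip": -1}
    - {"x": -0.024,"y": 0.003,"z": 0.3,"ax": 0,"ay": 0,"az": 0,"grip": -1}

```text
time: 25.05
tool_pos: [0.5192, -0.3077, 0.01]
tcp_rot: [-0.311, 3.125, -0.002]
wrist_force: [-0.0, 0.5, 0.7]
width: 1.003
grip_force: 0.0
```

Call:
step_arm:
  series:
    - {"x": 0.004,"y": 0.003,"z": 0.016,"ax": 0,"ay": 0,"az": 0,"grip": -1}
    - {"x": 0.004,"y": 0.003,"z": 0.03,"ax": 0,"ay": 0,"az": 0,"grip": -1}
    - {"x": 0.004,"y": 0.003,"z": 0.03,"ax": 0,"ay": 0,"az": 0,"grip": -1}
    - {"x": 0.004,"y": 0.003,"z": 0.03,"ax": 0,"ay": 0,"az": 0,"grip": 1}
    - {"x": 0.004,"y": 0.003,"z": 0.03,"ax": 0,"ay": 0,"az": 0,"grip": 1}
    - {"x": 0.004,"y": 0.003,"z": 0.03,"ax": 0,"ay": 0,"az": 0,"grip": 1}
    - {"x": 0.004,"y": 0.003,"z": 0.03,"ax": 0,"ay": 0,"az": 0,"grip": 1}
    - {"x": 0.004,"y": 0.003,"z": 0.03,"ax": 0,"ay": 0,"az": 0,"grip": 1}

```text
time: 25.85
tool_pos: [0.5164, -0.3066, -0.0057]
tcp_rot: [-0.31, 3.126, -0.001]
wrist_force: [-0.7, 0.2, 1.5]
width: 0.385
grip_force: 53.3
```

Gripped the rib (width 0.385, about 33 mm). Lift.

Call:
step_arm:
  force: 70
  series:
    - {"x": 0,"y": 0,"z": 0,"ax": 0,"ay": 0,"az": 0,"grip": 1}
    - {"x": 0,"y": 0,"z": -0.02,"ax": 0,"ay": 0,"az": 0,"grip": 1}
    - {"x": 0,"y": 0,"z": -0.06,"ax": 0,"ay": 0,"az": 0,"grip": 1}
    - {"x": 0,"y": 0,"z": -0.11,"ax": 0,"ay": 0,"az": 0,"grip": 1}
    - {"x": 0,"y": 0,"z": -0.17,"ax": 0,"ay": 0,"az": 0,"grip": 1}
    - {"x": 0,"y": 0,"z": -0.23,"ax": 0,"ay": 0,"az": 0,"grip": 1}
    - {"x": 0,"y": 0,"z": -0.25,"ax": 0,"ay": 0,"az": 0,"grip": 1}
    - {"x": 0,"y": 0,"z": -0.25,"ax": 0,"ay": 0,"az": 0,"grip": 1}
    - {"x": 0,"y": 0,"z": -0.25,"ax": 0,"ay": 0,"az": 0,"grip": 1}

```text
time: 26.75
tool_pos: [0.5148, -0.3056, 0.1171]
tcp_rot: [0.31, -3.124, -0.003]
wrist_force: [-0.8, -0.2, -4.5]
width: 0.381
grip_force: 70.4
```

Run:
```python
from h import *
s=bot.read_state();print(s['tool_pos'],s['wrist_force'],s['width'],s['grip_force'])
W=shot('wrist','w14.png');g=cv2.GaussianBlur(cv2.cvtColor(W['img'],cv2.COLOR_RGB2GRAY),(3,3),0)
# slab edges as held: near end row, side cols
for u in (300,318,335): 
    c=g[40:150,u].astype(int); d=c[4:]-c[:-4]; print('rows',u,[(40+i+2,int(d[i])) for i in range(len(d)) if abs(d[i])>12 and abs(d[i])==abs(d[max(0,i-4):i+5]).max()])
for v in (130,160):
    c=g[v].astype(int); d=c[4:]-c[:-4]; print('cols',v,[(i+2,int(d[i])) for i in range(200,440) if abs(d[i])>12 and abs(d[i])==abs(d[max(0,i-4):i+5]).max()])
R=Ro.from_rotvec(s['tcp_rot']).as_matrix();tp=np.array(s['tool_pos'])
# predicted held slab: underside at reading+.0057
for a,b in((.095,.05),(.095,-.05),(0,.05),(0,-.05)): print((a,b),proj(W,tp+R[:,0]*a+R[:,1]*b+[0,0,.0057+.014]).round(1))
p=rest(-.068,0);print(p);plan([(*p,.12,80.8),(*p,.0543,80.8)])
```

```text
[ 0.51479635 -0.30562841  0.11710686] [-0.81994726 -0.20850246 -4.5158669 ] 0.38078314038990374 70.44112086296082
rows 300 [(123, -32), (129, 22), (143, 33)]
rows 318 [(142, -34)]
rows 335 [(142, 39), (147, -46)]
cols 130 [(288, -24), (305, 33), (306, 33), (347, 38), (417, 27)]
cols 160 [(289, -27), (290, -27), (295, 22), (346, 69), (414, 24)]
(0.095, 0.05) [423.8  59.3]
(0.095, -0.05) [212.2  58.9]
(0, 0.05) [406.5 244. ]
(0, -0.05) [229.  243.6]
[0.58087473 0.04887192]
[0.581 0.049 0.12 ] shift [-0.27   0.668 -0.006] turn [ 0.004 -0.007  0.684]
[0.581 0.049 0.054] shift [-0.27   0.668  0.125] turn [ 0.004 -0.007  0.684]
```

The held slab's side edges match the prediction (417/414 px), so the grip is centred. Carry it to the rest.

Call:
step_arm:
  series:
    - {"x": -0.01,"y": 0.02,"z": -0.01,"ax": 0,"ay": 0,"az": 0.03,"grip": 1}
    - {"x": -0.03,"y": 0.07,"z": -0.02,"ax": 0,"ay": 0,"az": 0.08,"grip": 1}
    - {"x": -0.06,"y": 0.14,"z": -0.02,"ax": 0,"ay": 0,"az": 0.15,"grip": 1}
    - {"x": -0.09,"y": 0.22,"z": -0.02,"ax": 0,"ay": 0,"az": 0.24,"grip": 1}
    - {"x": -0.125,"y": 0.3,"z": -0.02,"ax": 0,"ay": 0,"az": 0.33,"grip": 1}
    - {"x": -0.16,"y": 0.38,"z": -0.02,"ax": 0,"ay": 0,"az": 0.42,"grip": 1}
    - {"x": -0.19,"y": 0.46,"z": -0.02,"ax": 0,"ay": 0,"az": 0.5,"grip": 1}
    - {"x": -0.22,"y": 0.54,"z": -0.02,"ax": 0,"ay": 0,"az": 0.58,"grip": 1}
    - {"x": -0.245,"y": 0.6,"z": -0.015,"ax": 0,"ay": 0,"az": 0.64,"grip": 1}
    - {"x": -0.26,"y": 0.645,"z": 0,"ax": 0,"ay": 0,"az": 0.67,"grip": 1}
    - {"x": -0.27,"y": 0.668,"z": 0,"ax": 0,"ay": 0,"az": 0.684,"grip": 1}
    - {"x": -0.27,"y": 0.668,"z": 0,"ax": 0,"ay": 0,"az": 0.684,"grip": 1}

```text
time: 28.0
tool_pos: [0.5815, 0.0488, 0.1168]
tcp_rot: [-0.248, -3.128, 0.001]
wrist_force: [0.4, -0.1, -3.5]
width: 0.378
grip_force: 70.5
```

Call:
step_arm:
  series:
    - {"x": 0,"y": 0,"z": 0.04,"ax": 0,"ay": 0,"az": 0,"grip": 1}
    - {"x": 0,"y": 0,"z": 0.06,"ax": 0,"ay": 0,"az": 0,"grip": 1}
    - {"x": 0,"y": 0,"z": 0.06,"ax": 0,"ay": 0,"az": 0,"grip": 1}
    - {"x": 0,"y": 0,"z": 0.06,"ax": 0,"ay": 0,"az": 0,"grip": 1}

```text
time: 28.4
tool_pos: [0.5823, 0.0466, 0.0884]
tcp_rot: [-0.253, -3.13, 0.001]
wrist_force: [-0.9, -1.6, -3.8]
width: 0.382
grip_force: 70.5
```

Run:
```python
from h import *
s=bot.read_state();print(s['tool_pos'],s['wrist_force'],s['torque'])
W=shot('wrist','w15.png');g=cv2.GaussianBlur(cv2.cvtColor(W['img'],cv2.COLOR_RGB2GRAY),(3,3),0)
R=Ro.from_rotvec(s['tcp_rot']).as_matrix();tp=np.array(s['tool_pos'])
for a,b in((.095,0),): print('slab end',(a,b),proj(W,tp+R[:,0]*a+R[:,1]*b+[0,0,.0057+.014]).round(1),'bottom',proj(W,tp+R[:,0]*a+R[:,1]*b+[0,0,.0057]).round(1))
for u in (300,330,345): print(u,[(v,int(g[v,u])) for v in range(20,90,3)])
p=rest(-.166,0);print('leg end proj',[proj(W,(*rest(-.166,b),.06)).round(1) for b in(-.012,.012)],'plate',proj(W,(*rest(-.18,0.02),.016)))
T=shot('top','t15.png')
p=rest(-.068,0);plan([(*p,.07,80.8),(*p,.0543,80.8)])
```

```text
[0.58231573 0.04664123 0.08843255] [-0.85740789 -1.56083576 -3.82728432] [-0.0233893  -0.07316664  0.01962694]
slab end (0.095, 0) [318.2  59.5] bottom [318.2  64.6]
300 [(20, 138), (23, 144), (26, 148), (29, 147), (32, 148), (35, 149), (38, 147), (41, 143), (44, 142), (47, 143), (50, 145), (53, 146), (56, 105), (59, 101), (62, 125), (65, 145), (68, 147), (71, 146), (74, 146), (77, 147), (80, 147), (83, 147), (86, 148), (89, 148)]
330 [(20, 146), (23, 147), (26, 148), (29, 149), (32, 150), (35, 147), (38, 144), (41, 143), (44, 144), (47, 148), (50, 148), (53, 145), (56, 146), (59, 76), (62, 121), (65, 145), (68, 146), (71, 146), (74, 147), (77, 146), (80, 145), (83, 146), (86, 146), (89, 146)]
345 [(20, 141), (23, 138), (26, 138), (29, 141), (32, 142), (35, 143), (38, 143), (41, 140), (44, 136), (47, 136), (50, 140), (53, 145), (56, 114), (59, 102), (62, 128), (65, 144), (68, 145), (71, 146), (74, 145), (77, 146), (80, 145), (83, 145), (86, 145), (89, 146)]
leg end proj [array([302.2,  65.7]), array([340.3,  65.7])] plate [347.03860977  55.40329865]
[0.581 0.049 0.07 ] shift [0.006 0.003 0.039] turn [ 0.     0.002 -0.001]
[0.581 0.049 0.054] shift [0.006 0.003 0.071] turn [ 0.     0.002 -0.001]
```

The slab end is seen at row 62 (predicted 59.5), about 1 mm along, which is good. Lower gently; contact is expected at a reading of 0.054.

Call:
step_arm:
  series:
    - {"x": 0.008,"y": 0.003,"z": 0.012,"ax": 0,"ay": 0,"az": 0,"grip": 1}
    - {"x": 0.008,"y": 0.003,"z": 0.026,"ax": 0,"ay": 0,"az": 0,"grip": 1}
    - {"x": 0.008,"y": 0.003,"z": 0.04,"ax": 0,"ay": 0,"az": 0,"grip": 1}
    - {"x": 0.008,"y": 0.003,"z": 0.052,"ax": 0,"ay": 0,"az": 0,"grip": 1}
    - {"x": 0.008,"y": 0.003,"z": 0.06,"ax": 0,"ay": 0,"az": 0,"grip": 1}
    - {"x": 0.008,"y": 0.003,"z": 0.06,"ax": 0,"ay": 0,"az": 0,"grip": 1}
    - {"x": 0.008,"y": 0.003,"z": 0.06,"ax": 0,"ay": 0,"az": 0,"grip": 1}

```text
time: 29.2
tool_pos: [0.579, 0.0498, 0.0586]
tcp_rot: [-0.252, -3.131, 0.0]
wrist_force: [1.0, -0.8, -4.3]
width: 0.384
grip_force: 70.5
```

Call:
step_arm:
  series:
    - {"x": 0,"y": 0,"z": 0.002,"ax": 0,"ay": 0,"az": 0,"grip": 1}
    - {"x": 0,"y": 0,"z": 0.004,"ax": 0,"ay": 0,"az": 0,"grip": 1}
    - {"x": 0,"y": 0,"z": 0.006,"ax": 0,"ay": 0,"az": 0,"grip": 1}
    - {"x": 0,"y": 0,"z": 0.006,"ax": 0,"ay": 0,"az": 0,"grip": 1}

```text
time: 29.6
tool_pos: [0.579, 0.0497, 0.0557]
tcp_rot: [-0.252, -3.131, 0.0]
wrist_force: [0.3, 0.6, -3.6]
width: 0.38
grip_force: 70.5
```

Call:
step_arm:
  series:
    - {"x": 0,"y": 0,"z": 0.001,"ax": 0,"ay": 0,"az": 0,"grip": 1}
    - {"x": 0,"y": 0,"z": 0.002,"ax": 0,"ay": 0,"az": 0,"grip": 1}
    - {"x": 0,"y": 0,"z": 0.003,"ax": 0,"ay": 0,"az": 0,"grip": 1}
    - {"x": 0,"y": 0,"z": 0.003,"ax": 0,"ay": 0,"az": 0,"grip": 1}

```text
time: 30.0
tool_pos: [0.5791, 0.0497, 0.0543]
tcp_rot: [0.252, 3.131, -0.0]
wrist_force: [-0.3, -0.2, -4.0]
width: 0.384
grip_force: 70.6
```

Call:
step_arm:
  series:
    - {"x": 0,"y": 0,"z": 0.001,"ax": 0,"ay": 0,"az": 0,"grip": 1}
    - {"x": 0,"y": 0,"z": 0.002,"ax": 0,"ay": 0,"az": 0,"grip": 1}
    - {"x": 0,"y": 0,"z": 0.002,"ax": 0,"ay": 0,"az": 0,"grip": 1}

```text
time: 30.3
tool_pos: [0.5792, 0.0498, 0.0543]
tcp_rot: [0.252, 3.131, -0.0]
wrist_force: [-5.3, -0.2, 5.5]
width: 0.379
grip_force: 71.7
```

Seated. Release and rise.

Call:
step_arm:
  force: 20
  series:
    - {"x": 0,"y": 0,"z": 0,"ax": 0,"ay": 0,"az": 0,"grip": 1}
    - {"x": 0,"y": 0,"z": 0,"ax": 0,"ay": 0,"az": 0,"grip": -0.5}
    - {"x": 0,"y": 0,"z": 0,"ax": 0,"ay": 0,"az": 0,"grip": -0.8}
    - {"x": 0,"y": 0,"z": 0,"ax": 0,"ay": 0,"az": 0,"grip": -0.8}
    - {"x": 0,"y": 0,"z": -0.03,"ax": 0,"ay": 0,"az": 0,"grip": -0.8}
    - {"x": 0,"y": 0,"z": -0.08,"ax": 0,"ay": 0,"az": 0,"grip": -0.8}
    - {"x": 0.05,"y": 0,"z": -0.15,"ax": 0,"ay": 0,"az": 0,"grip": -0.8}
    - {"x": 0.08,"y": 0.08,"z": -0.24,"ax": 0,"ay": 0,"az": 0,"grip": -0.8}
    - {"x": 0.08,"y": 0.17,"z": -0.33,"ax": 0,"ay": 0,"az": 0,"grip": -0.8}
    - {"x": 0.08,"y": 0.26,"z": -0.36,"ax": 0,"ay": 0,"az": 0,"grip": -0.8}
    - {"x": 0.08,"y": 0.33,"z": -0.36,"ax": 0,"ay": 0,"az": 0,"grip": -0.8}
    - {"x": 0.08,"y": 0.33,"z": -0.36,"ax": 0,"ay": 0,"az": 0,"grip": -0.8}

```text
time: 31.5
tool_pos: [0.5678, 0.2246, 0.2375]
tcp_rot: [0.245, 3.126, 0.008]
wrist_force: [0.1, -0.3, 0.4]
width: 0.901
grip_force: 0.0
```

Run:
```python
from h import *
s=bot.read_state();print(s['tool_pos'],s['width'],s['wrist_force'])
T=shot('top','t16.png');S=shot('scene','s16.png');T0=load('top0.png');S0=load('scene0.png')
def quad(c,x0,x1,y0,y1,z):
    hsv=cv2.cvtColor(c['img'][y0:y1,x0:x1],cv2.COLOR_RGB2HSV)
    return hsv
P=lambda a,b,z:(*rest(a,b),z)
cs=[(-.163,-.05),(-.163,.05),(.027,.05),(.027,-.05)]
for n,c in(('T',T),('S',S)):
    print(n,[proj(c,P(a,b,.074)).round(0).tolist() for a,b in cs])
    g=cv2.cvtColor(c['img'],cv2.COLOR_RGB2HSV)
    q=np.array([proj(c,P(a,b,.074)) for a,b in cs]); cen=q.mean(0)
    # sample across each edge: inside -> outside, saturation
    for i in range(4):
        m=(q[i]*.6+q[(i+1)%4]*.4); d=(q[(i+1)%4]-q[i]);nrm=np.array([d[1],-d[0]])/np.linalg.norm(d); nrm*=np.sign((m-cen)@nrm)
        print(i,[(k,*(int(x) for x in g[tuple((m+k*nrm).round().astype(int)[::-1])][1:])) for k in range(-6,7)])
# bystanders changed?
for n,A,B in(('T',T0,T),('S',S0,S)):
    for nm,X in dict(drill=(.72,.2,.03),offcut=(.72,.03,.02),jar=None,file=None,rasp=(.565,.352,.01)).items():
        if X is None: continue
        u,v=proj(A,X).astype(int); print(n,nm,np.abs(A['img'][v-12:v+13,u-12:u+13].astype(int)-B['img'][v-12:v+13,u-12:u+13]).mean().round(1))
A,B=T0['img'].astype(int),T['img'].astype(int)
for nm,(u,v) in dict(file=(344,205),jar=(401,144),offcut=(310,144),drill=(240,135),rasp=(190,210)).items(): print(nm,np.abs(A[v-15:v+16,u-10:u+11]-B[v-15:v+16,u-10:u+11]).mean().round(1))
```

```text
[0.56780126 0.22459773 0.23753466] 0.9012512322974928 [ 0.08347896 -0.34165906  0.38801011]
T [[318.0, 247.0], [274.0, 240.0], [288.0, 158.0], [331.0, 165.0]]
0 [(-6, 35, 131), (-5, 34, 134), (-4, 32, 134), (-3, 35, 133), (-2, 34, 134), (-1, 31, 132), (0, 66, 105), (1, 122, 90), (2, 111, 83), (3, 105, 92), (4, 113, 68), (5, 103, 69), (6, 118, 69)]
1 [(-6, 35, 131), (-5, 31, 132), (-4, 33, 133), (-3, 31, 133), (-2, 31, 131), (-1, 31, 131), (0, 54, 114), (1, 104, 108), (2, 107, 114), (3, 103, 111), (4, 108, 106), (5, 107, 107), (6, 106, 111)]
2 [(-6, 31, 132), (-5, 34, 134), (-4, 33, 132), (-3, 36, 135), (-2, 31, 133), (-1, 39, 130), (0, 47, 113), (1, 32, 128), (2, 31, 131), (3, 33, 131), (4, 31, 131), (5, 32, 129), (6, 27, 131)]
3 [(-6, 33, 132), (-5, 34, 134), (-4, 35, 132), (-3, 36, 133), (-2, 35, 133), (-1, 38, 129), (0, 90, 116), (1, 113, 120), (2, 113, 122), (3, 102, 123), (4, 74, 121), (5, 30, 136), (6, 30, 135)]
S [[347.0, 191.0], [371.0, 219.0], [301.0, 255.0], [279.0, 223.0]]
0 [(-6, 42, 145), (-5, 35, 147), (-4, 40, 148), (-3, 41, 148), (-2, 41, 150), (-1, 41, 150), (0, 41, 143), (1, 35, 147), (2, 37, 144), (3, 38, 147), (4, 35, 151), (5, 33, 148), (6, 37, 146)]
1 [(-6, 42, 147), (-5, 41, 144), (-4, 42, 146), (-3, 40, 146), (-2, 44, 145), (-1, 40, 148), (0, 41, 150), (1, 50, 117), (2, 45, 85), (3, 68, 97), (4, 116, 130), (5, 120, 128), (6, 115, 129)]
2 [(-6, 38, 147), (-5, 41, 148), (-4, 38, 148), (-3, 38, 148), (-2, 38, 153), (-1, 45, 125), (0, 50, 82), (1, 111, 113), (2, 137, 119), (3, 133, 107), (4, 101, 71), (5, 115, 73), (6, 117, 72)]
3 [(-6, 38, 149), (-5, 37, 151), (-4, 35, 151), (-3, 44, 151), (-2, 39, 150), (-1, 45, 126), (0, 142, 70), (1, 145, 72), (2, 131, 76), (3, 128, 74), (4, 106, 84), (5, 54, 119), (6, 31, 147)]
T drill 7.5
T offcut 12.1
T rasp 27.4
S drill 5.9
S offcut 8.3
S rasp 6.7
file 11.8
jar 12.2
offcut 12.1
drill 7.0
rasp 22.3
```

The panel's edges fall within about 1 px of the target on all sides in both views, and the bystanders are unchanged. Handing in.

```bash
python3 -c "
from workcell import bot
print(bot.finish_job())"
```

```text
the job is handed in; nothing more can be done
None
```

I handed the job in at about 32 s: leg out against its stop, pin driven flush with the mallet, mallet standing on its pad a few millimetres from centre, and panel level and square on the rest; the first push, made too high, only slid over the leg and did no visible harm.

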